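# Open the dust extractor's filter bay

## Robot

A 6-joint arm with a two-finger parallel gripper is mounted at the origin on a cart in front of the work surface, level with it; the furniture and walls round the work are solid. World frame = base frame: x ahead of the robot, y to its left, z up, the work surface at z = 0. Lengths are in m, angles in rad, forces in N, time in s.
With the tool pointing down it reaches from about 0.25 to 0.775 m from the base axis. Payload 4 kg.
Tool frame: the origin (TCP) lies midway between the tips of the shut fingers; the grasp point (between the pads) lies 19 mm behind it; y points along the fingers, x is the direction in which the jaws open and shut, and the axes are right-handed (so a half turn about y gives the same grasp; the last joint's range is limited). The gripper opens to 94 mm and grips with 3 to 60 N. Pads are 16 mm wide; open, the fingers measure 119 mm over their backs; the gripper's body (75 mm by 177 mm) begins 78 mm behind the grasp point.
Start: joints at [-1.237, 0.087, 1.371, -0, 1.684, -0.103], TCP at [0.233, -0.498, 0.206] pointing down, gripper open.
Joint ranges: [-3.1, 3.1], [-0.76, 2.03], [0.27, 2.55], [-1.08, 4.22], [0.17, 2.65], [-2.57, 2.57]. Speed limits (rad/s): [2.79, 2.79, 3.14, 3.14, 3.14, 3.14].

## Interface

Orientations are given as [roll, pitch, yaw] about the fixed x, y, z axes, in that order (R = Rz(yaw) Ry(pitch) Rx(roll)).
In Python, from bench import robot, snapshot, camera_info, ticket gives the robot as it stands.
- The arm moves only by the shell command python3 -m creep 'ROWS'. ROWS is JSON, a list of rows, each an object with "slide": the shift along the tool's x, y, z in mm, a list of three; "roll": the turn about the tool's y in degrees; "grip": the closure, from 0 (fully open) to 1 (shut). In form: [{"slide": [x, y, z], "roll": roll, "grip": grip}, ...]. A call has 1 to 20 rows; each row is the pose to reach, as a shift and turn from the pose commanded when the call began, along the tool's axes at that moment; what a row does not reach only later rows make up. A row lasts 1/12 s, in which the tool goes at most 41.7 mm and 7.16 degrees, less where a joint would pass 70% of its speed; a pose out of reach is approached as far as the arm can. A call with a gripper value outside its range is refused whole. The fingers move at their own pace and stop on an object; the grip force is fixed at half the most. Time passes only in rows, so rows that repeat a pose let the fingers close. It gives the time, the measured TCP pose, the force and the opening at its end, in the units of the state.
- robot.get_obs(): the state, without advancing time (a new reading comes with each control period).
- snapshot(name): name is "side" or "top"; returns the picture (480x640x3 uint8, red, green, blue); there is no depth.
- camera_info(name): a dict with "fx", "fy", "cx", "cy" (pixels), "dist" ([k1, k2, p1, p2, k3] as OpenCV has them; the pictures are not rectified), "cam_to_world" (4x4, takes a point from camera to world coordinates). Camera axes: x right, y down, z forward; pixel columns grow to the right and rows downward; lengths in m; the calibration is good to about 2 mm. A picture is of the moment at which its call begins. camera_info takes no time and is no camera call.
- ticket.close_job(): hands the job in, once; it reports no verdict.
The state is a dict: "time": time; "joint_positions": joint angles; "qvel": joint speeds; "joint_torque": joint torques, N m; "tool_pos": TCP position; "ee_rot": TCP orientation; "wrist_force": force on the tool from outside, world axes, zero at the start; "wrist_torque": the same for the moment, N m; "width": finger opening in m.
Only numpy, scipy, OpenCV 4.12 (cv2) and the standard library are available. Lean on these libraries where they do the work, as an engineer would, in place of code of your own. Each camera call takes 0.05 s, during which the arm holds its last target.

## Task

The filter of the bench dust extractor is due for a change, so its access panel has to come off: take the flat-blade screwdriver (hexagonal handle) from the tool rack, turn both slotted quarter-turn fasteners on top of the panel anticlockwise to their stops, and put the screwdriver back upright in a hole of the rack. Then lift the panel out and set it down flat on the bench beside the machine, handle up, without dropping it, and leave the other things on the bench where they are.

Things in the scene. Friction and masses are not known exactly. Their poses are not given: they have to be found in the camera images.
- extractor: bench dust extractor, grey steel case with black cheeks, 194 (its x) x 275 (its y) x 115 mm high, fixed to the bench; origin mid underside, z up, louvres and switch on its -x face. The access panel closes the opening in its top, plate flush with the top; it lies on an inner ledge with 2 mm gap all round and is held by its two fasteners alone
- panel: the loose access panel, a bare aluminium plate 132 (its x) x 222 (its y) x 4 mm, about 0.5 kg; origin mid underside of the plate, z up, axes as the extractor's when seated. Two flanges along y at x = +-52 mm reach 23 mm below the origin, into the bay with 2 to 3 mm play: lift it straight up by 30 mm. Laid on the bench it rests on the flange edges, origin 23 mm up
- panel_grip (a point): middle of the panel's black bridge handle: a round bar 12 mm thick along the panel's y, straight for 80 mm, its axis 34 mm above the panel's origin (30 mm above the plate's upper face, so 24 mm free below the bar)
- fastener_l_cup (a point): slotted fastener at the panel's +y end, 88 mm from the middle. The point lies on its turning axis at the upper face of the round steel head (24 mm across, 12 mm above the panel's origin). A dark cup round it, 37 mm across outside, stands 1 mm higher. The slot runs right across the head, 5 mm wide (its edges slightly broken), 5.7 mm deep. A stiff turn, about 0.15 N m, that stays where it is left
- fastener_r_cup (a point): the same fastener at the panel's -y end; each slot has its own angle. Locked: slot along the panel's x or up to 0.9 rad anticlockwise of it (from above); a T-bar under the panel, parallel to the slot, is caught below the ledge. Released: turned anticlockwise to the stop, slot along the panel's y; up to 0.25 rad short of the stop the T-bar still passes its opening
- screwdriver: flat-blade screwdriver, 160 mm long, 0.16 kg, upright in the rack, blade down; origin mid tip edge, z up along the tool. Blade 14 mm wide along its x, 2.5 mm thick along its y for 12 mm, then widening to a round 9 mm shank up to 72 mm, where a flat round shoulder 30 mm across rests on the rack's upper plate. In a slot the blade has about 0.18 rad of play either way
- driver_handle (a point): point on the screwdriver's axis 120 mm above the tip, a good height to grip its black hexagonal handle, which reaches from 78 to 160 mm above the tip, 30 mm across flats (35 mm across corners). Two flats face the screwdriver's +-y, the others lie 60 degrees on
- tool_rack: grey steel tool rack fixed to the bench, 190 (its x) x 70 x 100 mm; origin mid underside. Upper plate 10 mm thick, upper face at 100 mm, three 22 mm holes at x = -60, 0, +60 mm, y = 0. A driver hangs on its shoulder, tip 28 mm above the rack's underside. Screwdriver and nut driver stand in the outer holes, either way round; the middle one is empty
- nut_driver: the other tool in the rack, round waisted black handle 28 mm across and a round socket tip, 146 mm long; does not fit the slots; leave it. Origin at its tip
- putty_tub: putty tub with blue screw lid, 67 mm across, 48 mm high, bystander standing right behind the extractor's right end; origin at the middle of its underside
- arch_model_3: tan printed dental arch model, 57 x 66 x 21 mm, bystander to the right in front of the extractor, the one nearest to it; origin at the middle of its underside

How it is judged:
By the outcome, as a careful person would: the job done as asked, in the order asked, and still so for the second after the job is handed in, with the robot touching nothing.
It also fails if it takes over 72 s, if anything falls off the work surface, if the arm or the gripper's body presses on something with over 40 N, if the wrist force passes 120 N, or if a joint passes its speed limit or range.

## Working session

There is one attempt and no reset: what is moved stays moved. The work goes in short steps, Python scripts to look and compute and a shell command to move; the robot and the scene stay as the last step left them, time stands still between calls to the robot, and variables do not carry over. Pictures are saved under pics/ and viewed, and the job is handed in when it is done.

```bash
ls; mkdir -p pics; python3 - <<'E'
from bench import robot,snapshot,camera_info
import cv2,json
for n in("side","top"):
    cv2.imwrite(f"pics/{n}0.png",snapshot(n)[:,:,::-1]); c=camera_info(n); print(n,c)
print(robot.get_obs())
E
```

```text
pics
side {'fx': 562.5119506274732, 'fy': 562.5119506274732, 'cx': 314.1926213418311, 'cy': 236.114727199306, 'dist': array([0.01488659, 0.        , 0.        , 0.        , 0.        ]), 'cam_to_world': array([[-8.79549585e-01, -2.95510884e-01,  3.72915332e-01,
         9.84804374e-02],
       [-4.75807235e-01,  5.46180370e-01, -6.89416041e-01,
         8.64178164e-01],
       [ 5.09095634e-05, -7.83811406e-01, -6.20998935e-01,
         8.25010910e-01],
       [ 0.00000000e+00,  0.00000000e+00,  0.00000000e+00,
         1.00000000e+00]])}
top {'fx': 607.8878364227521, 'fy': 607.8878364227521, 'cx': 306.3579024564491, 'cy': 253.39911418215584, 'dist': array([0.00773804, 0.        , 0.        , 0.        , 0.        ]), 'cam_to_world': array([[ 0.01335605, -0.9917962 ,  0.12712952,  0.32701158],
       [-0.99952238, -0.01678601, -0.02594701,  0.05260686],
       [ 0.02786814, -0.12672225, -0.99154669,  1.51458153],
       [ 0.        ,  0.        ,  0.        ,  1.        ]])}
{'time': 0.1, 'joint_positions': array([-1.23712881e+00,  8.78970382e-02,  1.37206369e+00,  1.69891787e-05,
        1.68357794e+00, -1.03054068e-01]), 'qvel': array([ 0.00102514, -0.0017338 , -0.00458237,  0.00087237, -0.00010735,
        0.00060496]), 'joint_torque': array([ 1.93616463e-03, -3.41249728e+01, -3.03303087e+01,  7.19591556e-02,
        3.03940137e-02, -9.09046389e-05]), 'tool_pos': array([ 0.23250255, -0.49791859,  0.20443249]), 'ee_rot': array([-1.57057934,  0.00193395, -1.13407264]), 'wrist_force': array([-0.17164244,  0.27396468, -0.01837708]), 'wrist_torque': array([ 0.00303417,  0.04121742, -0.01719441]), 'width': 0.09398313710091274}
```

View pics/side0.png

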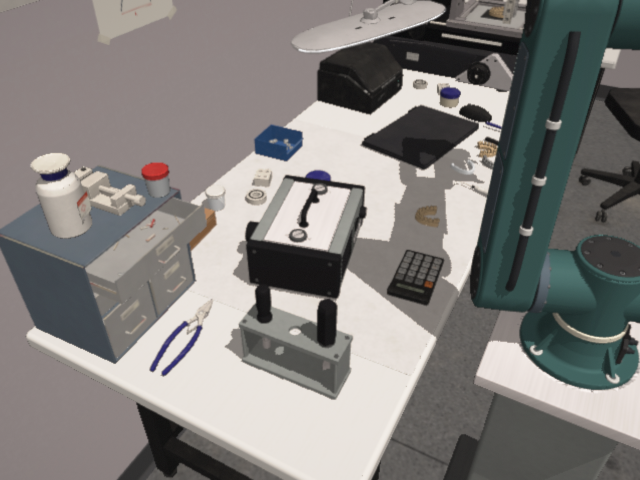

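View pics/top0.png

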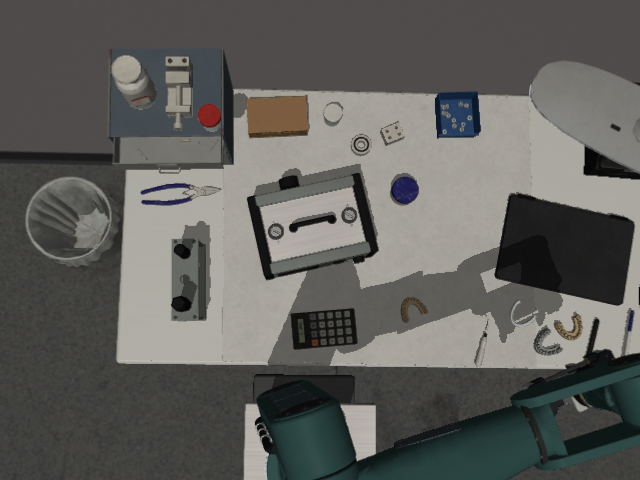

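```bash
cat > h.py <<'E'
import numpy as np,cv2
from bench import robot,snapshot,camera_info
def ray(n,uv):
    c=camera_info(n);K=np.array([[c['fx'],0,c['cx']],[0,c['fy'],c['cy']],[0,0,1]])
    p=cv2.undistortPoints(np.array([[uv]],float),K,np.array(c['dist']))[0,0]
    T=np.array(c['cam_to_world']);d=T[:3,:3]@np.array([p[0],p[1],1]);return T[:3,3],d/np.linalg.norm(d)
def atz(n,uv,z):
    o,d=ray(n,uv);return o+d*(z-o[2])/d[2]
def proj(n,P):
    c=camera_info(n);K=np.array([[c['fx'],0,c['cx']],[0,c['fy'],c['cy']],[0,0,1]])
    W=np.linalg.inv(np.array(c['cam_to_world']));r,_=cv2.Rodrigues(W[:3,:3])
    return cv2.projectPoints(np.array(P,float).reshape(-1,3),r,W[:3,3],K,np.array(c['dist']))[0][:,0]
def tri(a,b):
    (o1,d1),(o2,d2)=ray("side",a),ray("top",b)
    A=np.stack([d1,-d2],1);s=np.linalg.lstsq(A,o2-o1,rcond=None)[0]
    p,q=o1+s[0]*d1,o2+s[1]*d2;return (p+q)/2,np.linalg.norm(p-q)
def crop(src,x,y,w,h,f,out):
    im=cv2.imread(src) if isinstance(src,str) else src[:,:,::-1]
    cv2.imwrite(out,cv2.resize(im[y:y+h,x:x+w],None,fx=f,fy=f,interpolation=cv2.INTER_CUBIC))
E
python3 - <<'E'
from h import *
crop("pics/top0.png",240,160,150,120,5,"pics/t0a.png")
crop("pics/top0.png",150,225,75,110,5,"pics/t0b.png")
crop("pics/side0.png",240,165,130,130,4.5,"pics/s0a.png")
crop("pics/side0.png",225,275,135,125,4.5,"pics/s0b.png")
E
```

```text
(no output)
```

View pics/t0a.png

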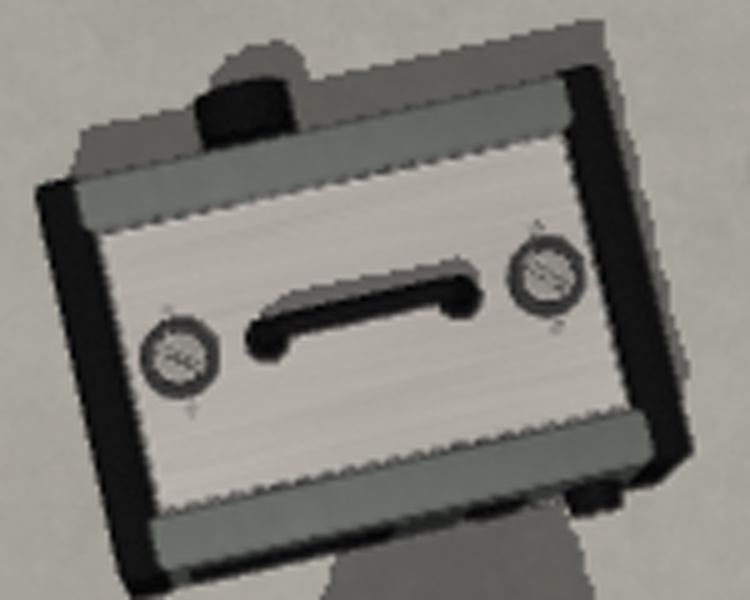

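View pics/t0b.png

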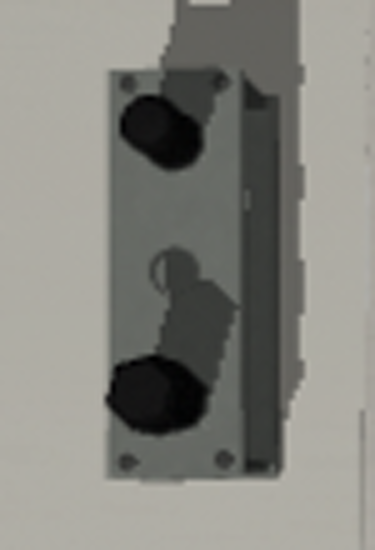

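View pics/s0a.png

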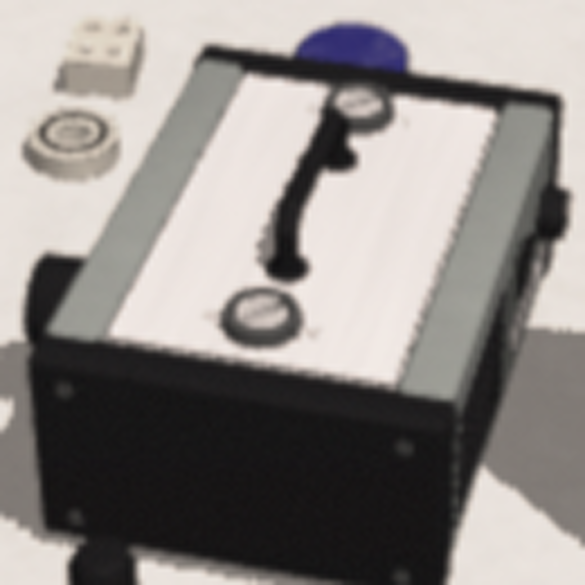

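View pics/s0b.png

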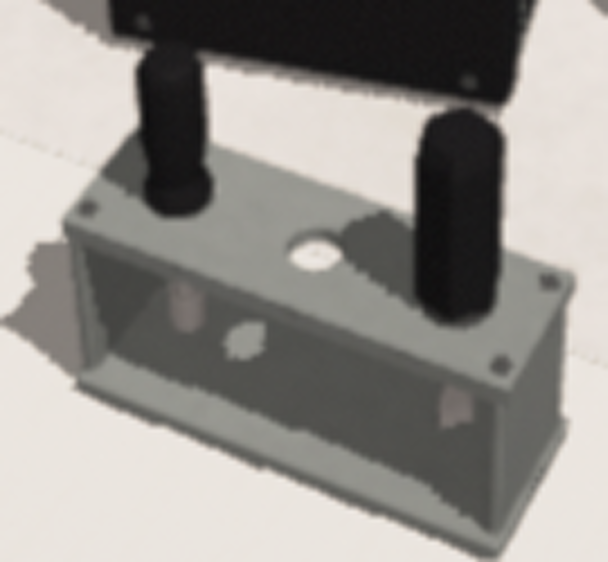

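```bash
python3 - <<'E'
from h import *
np.set_printoptions(precision=4,suppress=True)
def ct(x,y,ox,oy,f=5): return ((x+.5)/f-.5+ox,(y+.5)/f-.5+oy)
T=lambda x,y:ct(x,y,240,160); S=lambda x,y:ct(x,y,240,165,4.5)
L=atz("top",T(180,357),.123);R=atz("top",T(546,276),.123)
print("fast top",L,R,np.linalg.norm(L-R),"yaw",np.arctan2(*(L-R)[:2][[1,0]])-np.pi/2)
print("tri",tri(S(262,312),T(180,357)),tri(S(361,102),T(546,276)))
L=atz("side",S(262,312),.123);R=atz("side",S(361,102),.123)
print("fast side",L,R,np.linalg.norm(L-R),"yaw",np.arctan2(*(L-R)[:2][[1,0]])-np.pi/2)
t=lambda x,y:ct(x,y,150,225); s=lambda x,y:ct(x,y,225,275,4.5)
for n,p,z in[("c1",(108,70),.1),("c2",(243,70),.1),("c3",(240,478),.1),("c4",(104,478),.1),("hole",(175,271),.1),("nuttop",(152,124),.174),("hextop",(142,387),.188),("hexshoulder",(165,396),.105)]:
    print(n,atz("top",t(*p),z))
for n,p,z in[("cA",(575,275),.1),("cB",(500,390),.1),("cC",(66,230),.1),("hole",(315,250),.1),("hextop",(463,122),.188),("nuttop",(172,55),.174)]:
    print(n,atz("side",s(*p),z))
# extractor body corners top
for p in[(38,188),(128,590),(692,450),(590,68)]: print(atz("top",T(*p),.115))
E
```

```text
fast top [0.5565 0.0882 0.123 ] [ 0.5978 -0.0816  0.123 ] 0.1747074451988625 yaw 0.23878208645244126
tri (array([0.5569, 0.0881, 0.1171]), np.float64(0.0012788760992537595)) (array([ 0.5974, -0.0824,  0.119 ]), np.float64(0.0025688729555020146))
fast side [0.5525 0.0943 0.123 ] [ 0.5933 -0.0773  0.123 ] 0.17645562059030725 yaw 0.2335180244245607
c1 [0.5379 0.3322 0.1   ]
c2 [0.539  0.2694 0.1   ]
c3 [0.3491 0.264  0.1   ]
c4 [0.3483 0.3262 0.1   ]
hole [0.4442 0.2974 0.1   ]
nuttop [0.5031 0.2973 0.174 ]
hextop [0.3863 0.2944 0.188 ]
hexshoulder [0.3861 0.2989 0.105 ]
cA [0.3475 0.2677 0.1   ]
cB [0.3479 0.3298 0.1   ]
cC [0.5291 0.3401 0.1   ]
hole [0.4399 0.3035 0.1   ]
hextop [0.3825 0.2946 0.188 ]
nuttop [0.5    0.3025 0.174 ]
[0.6368 0.1564 0.115 ]
[0.4486 0.1102 0.115 ]
[ 0.5182 -0.151   0.115 ]
[ 0.6999 -0.1028  0.115 ]
```

```bash
python3 - <<'E'
from h import *
a=cv2.imread("pics/top0.png");b=cv2.imread("pics/side0.png")
def c(im,cx,cy,w,g=1.0):
    x,y=int(cx-w/2),int(cy-w/2);k=im[y:y+w,x:x+w]
    k=cv2.resize(k,(380,380),interpolation=cv2.INTER_CUBIC).astype(float)*g
    return np.clip(k,0,255).astype(np.uint8)
o=np.vstack([np.hstack([c(a,276,231,20),c(a,349,215,20)]),np.hstack([c(b,298,235,24),c(b,320,188,24)])])
cv2.imwrite("pics/slots0.png",cv2.resize(o,(600,600)))
o=np.hstack([c(a,180,303,30,4),c(b,327,322,50,4)])
cv2.imwrite("pics/hex0.png",o)
E
```

```text
(no output)
```

View pics/slots0.png

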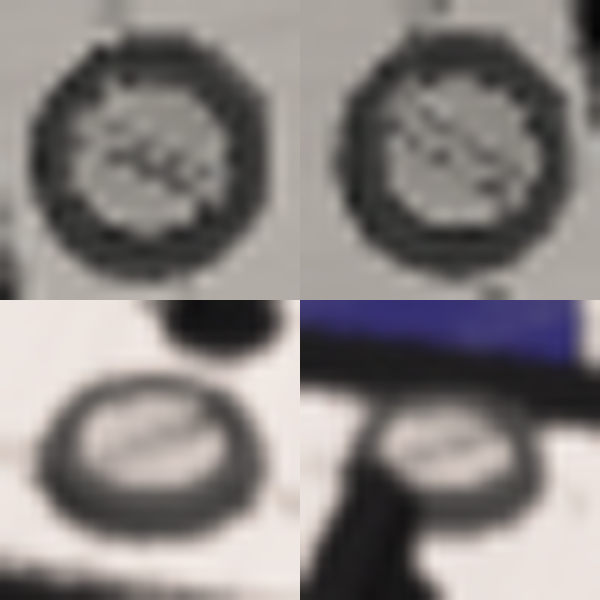

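View pics/hex0.png

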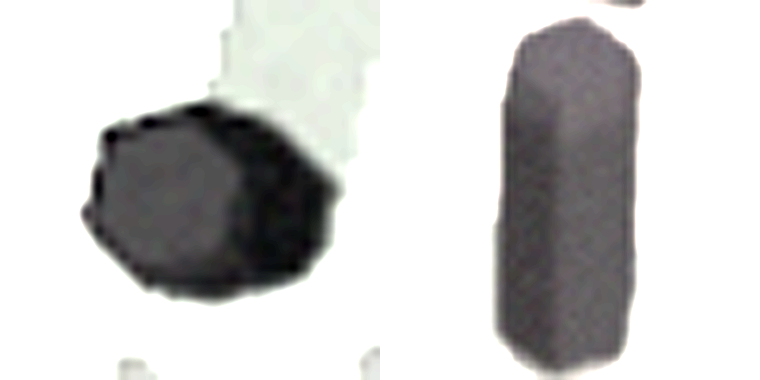

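```bash
cat > fithex.py <<'E'
from h import *
from scipy.optimize import minimize
def hexpts(x,y,yaw,z0=.028):
    R=.015/np.cos(np.pi/6);P=[]
    for z in(.078,.160):
        for k in range(6):
            a=yaw+k*np.pi/3  # flats at +-y => corners at x axis
            P.append([x+R*np.cos(a),y+R*np.sin(a),z0+z])
    return P
def mask(n,x,y,yaw,shape,f=4,o=(0,0)):
    p=(proj(n,hexpts(x,y,yaw))-np.array(o)+.5)*f-.5
    m=np.zeros(shape,np.uint8);cv2.fillConvexPoly(m,cv2.convexHull((p*16).astype(np.int32)),1,shift=4);return m
if __name__=="__main__":
  for n,o,w,h,th in(("top",(160,285),40,36,40),("side",(310,290),34,64,60)):
    im=cv2.imread(f"pics/{n}0.png").max(2)[o[1]:o[1]+h,o[0]:o[0]+w]
    m=(cv2.resize(im,None,fx=4,fy=4,interpolation=cv2.INTER_CUBIC)<th)
    k,l,st,_=cv2.connectedComponentsWithStats(m.astype(np.uint8));m=(l==1+np.argmax(st[1:,4])).astype(np.uint8)
    best=[]
    for yaw in np.radians(np.arange(0,60,5)):
        f=lambda p:int((mask(n,p[0],p[1],yaw,m.shape,4,o)!=m).sum())
        r=minimize(f,[.384,.2965],method="Nelder-Mead",options=dict(initial_simplex=[[.384,.2965],[.389,.2965],[.384,.3015]]))
        best.append((r.fun,np.degrees(yaw),*r.x.round(4)))
    print(n,m.sum());[print(b) for b in sorted(best)[:5]]
E
python3 fithex.py
python3 - <<'E'
from h import *
b=cv2.imread("pics/side0.png")[330:400,235:355].astype(float)*2.5
cv2.imwrite("pics/rackin.png",cv2.resize(np.clip(b,0,255).astype(np.uint8),None,fx=6,fy=6,interpolation=cv2.INTER_CUBIC))
# slot angle from side
for nm,c,p,q in(("l",(298,235),(95,460-300),(205,405-300)),("r",(320,188),(395-300,455-300),(505-300,430-300))):
    P=[atz("side",(c[0]-12+a/300*24,c[1]-12+bb/300*24),.123) for a,bb in(p,q)];d=P[1]-P[0];print(nm,np.linalg.norm(d),np.degrees(np.arctan2(d[1],d[0]))%180)
E
```

```text
top 3813
(np.float64(477.0), np.float64(35.0), np.float64(0.3844), np.float64(0.2939))
(np.float64(479.0), np.float64(45.0), np.float64(0.3844), np.float64(0.2938))
(np.float64(480.0), np.float64(40.0), np.float64(0.3843), np.float64(0.2936))
(np.float64(487.0), np.float64(55.0), np.float64(0.3845), np.float64(0.2939))
(np.float64(489.0), np.float64(50.0), np.float64(0.3851), np.float64(0.2949))
side 12746
(np.float64(1518.0), np.float64(55.0), np.float64(0.3809), np.float64(0.3022))
(np.float64(1596.0), np.float64(0.0), np.float64(0.3819), np.float64(0.3009))
(np.float64(1847.0), np.float64(50.0), np.float64(0.3814), np.float64(0.301))
(np.float64(2007.0), np.float64(5.0), np.float64(0.3814), np.float64(0.302))
(np.float64(2187.0), np.float64(45.0), np.float64(0.3811), np.float64(0.3005))
l 0.02263376641330325 67.93058741671688
r 0.021523839012177363 50.67941218841278
```

View pics/rackin.png

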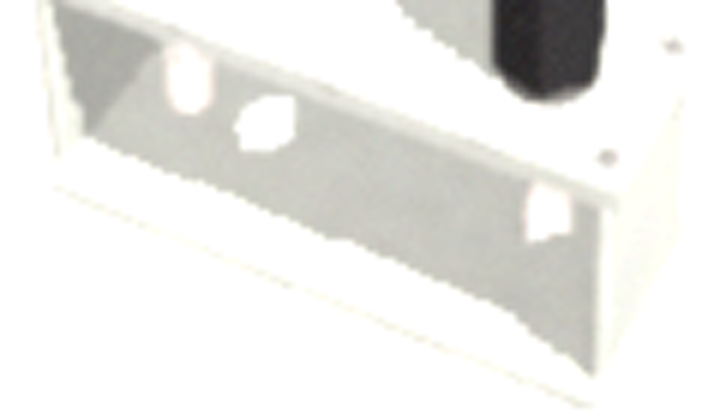

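```bash
cat >> h.py <<'E'
from scipy.spatial.transform import Rotation as Ro
def st():
    o=robot.get_obs();R=Ro.from_euler("xyz",o['ee_rot']).as_matrix();return o,R,np.degrees(np.arctan2(R[1,0],R[0,0]))
def go(x,y,z,yaw=None):
    o,R,y0=st();s=R.T@(np.array([x,y,z])-o['tool_pos'])*1000
    print("slide",s.round(1),"roll",None if yaw is None else round(-((yaw-y0+180)%360-180),1),"yaw0",round(y0,1),"t",round(o['time'],2))
def info():
    o,R,y0=st();print("t",round(o['time'],2),"p",(o['tool_pos']*1000).round(1),"yaw",round(y0,1),"down",R[:,1].round(3),"F",o['wrist_force'].round(1),"T",o['wrist_torque'].round(2),"w",round(o['width']*1000,1),"q",o['joint_positions'].round(2))
E
python3 -c "
from h import *
go(.383,.298,.26,-36)"
```

```text
slide [-657.7  -54.2  473. ] roll -29.0 yaw0 -65.0 t 0.1
```

```bash
python3 -m creep '[{"slide":[-20,-54,15],"roll":0,"grip":0},{"slide":[-658,-54,473],"roll":-29,"grip":0},{"slide":[-658,-54,473],"roll":-29,"grip":0},{"slide":[-658,-54,473],"roll":-29,"grip":0},{"slide":[-658,-54,473],"roll":-29,"grip":0},{"slide":[-658,-54,473],"roll":-29,"grip":0},{"slide":[-658,-54,473],"roll":-29,"grip":0},{"slide":[-658,-54,473],"roll":-29,"grip":0},{"slide":[-658,-54,473],"roll":-29,"grip":0},{"slide":[-658,-54,473],"roll":-29,"grip":0},{"slide":[-658,-54,473],"roll":-29,"grip":0},{"slide":[-658,-54,473],"roll":-29,"grip":0},{"slide":[-658,-54,473],"roll":-29,"grip":0},{"slide":[-658,-54,473],"roll":-29,"grip":0},{"slide":[-658,-54,473],"roll":-29,"grip":0},{"slide":[-658,-54,473],"roll":-29,"grip":0},{"slide":[-658,-54,473],"roll":-29,"grip":0},{"slide":[-658,-54,473],"roll":-29,"grip":0},{"slide":[-658,-54,473],"roll":-29,"grip":0},{"slide":[-658,-54,473],"roll":-29,"grip":0}]'; python3 -c "
from h import *
info();go(.383,.298,.26,-36)"
```

```text
time: 1.77
tool_pos: [0.3821, 0.2988, 0.2589]
ee_rot: [-1.572, -0.0, -0.627]
wrist_force: [1.2, -0.5, 0.2]
width: 0.0941
t 1.77 p [382.1 298.8 258.9] yaw -35.9 down [-0.    -0.001 -1.   ] F [ 1.2 -0.5  0.2] T [ 0.   -0.06 -0.01] w 94.1 q [ 0.55 -0.06  1.42 -0.    1.79  1.17]
slide [ 1.2 -1.1 -0.2] roll 0.1 yaw0 -35.9 t 1.77
```

```bash
python3 -c "
from h import *
a=snapshot('side');b=snapshot('top')
cv2.imwrite('pics/side1.png',a[:,:,::-1]);cv2.imwrite('pics/top1.png',b[:,:,::-1])
crop(a,230,200,170,170,4,'pics/s1.png');crop(b,120,230,150,120,5,'pics/t1.png')
T=np.array([.3821,.2988,.2589])
for n in('side','top'): print(proj(n,T))"
```

```text
[[327.15869693 270.0581314 ]]
[[169.49591987 302.39296419]]
```

View pics/s1.png

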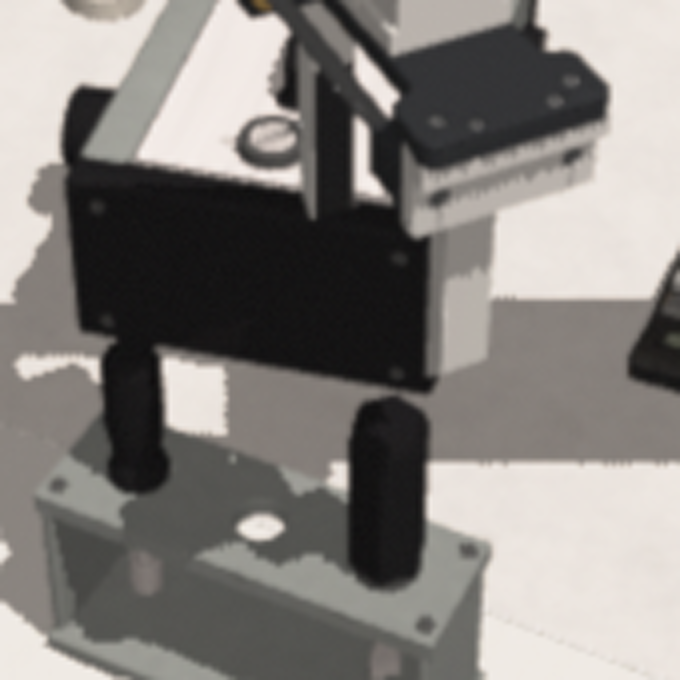

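View pics/t1.png

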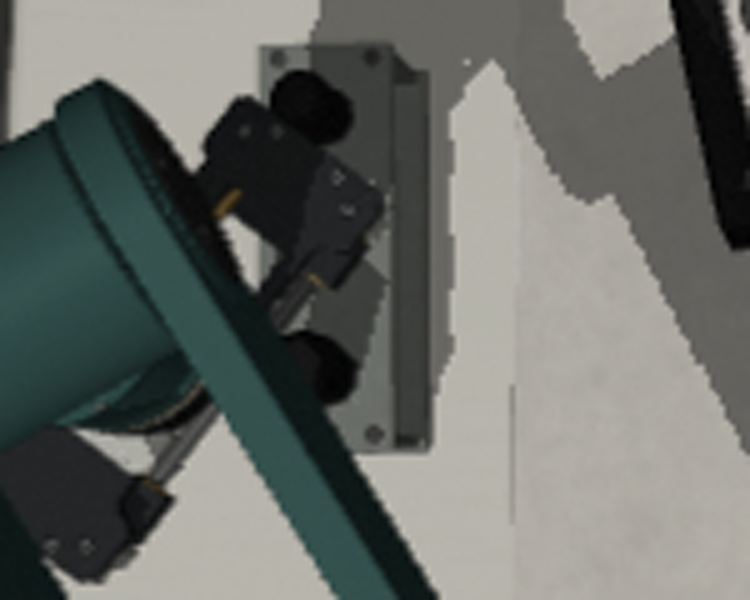

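```bash
python3 -c "
from h import *
o,R,y=st()
T=o['tool_pos']
for sx in(-1,1):
  for x in(47,59.5):
    for z in(-8,8):
      P=T+R@np.array([sx*x,0,z])/1000
      p=proj('side',P)[0];print(sx,x,z,((p-[230,200]+.5)*4-.5).round(0), ((proj('top',P)[0]-[120,230]+.5)*5-.5).round())
"
```

```text
-1 47 -8 [466. 361.] [189. 468.]
-1 47 8 [427. 374.] [158. 445.]
-1 59.5 -8 [482. 382.] [170. 493.]
-1 59.5 8 [443. 396.] [139. 470.]
1 47 -8 [351. 211.] [331. 284.]
1 47 8 [314. 223.] [300. 261.]
1 59.5 -8 [337. 193.] [350. 259.]
1 59.5 8 [301. 205.] [319. 236.]
```

```bash
python3 -m creep '[{"slide":[0.5,40,0],"roll":0,"grip":0},{"slide":[0.5,80,0],"roll":0,"grip":0},{"slide":[0.5,110,0],"roll":0,"grip":0},{"slide":[0.5,130,0],"roll":0,"grip":0},{"slide":[0.5,130,0],"roll":0,"grip":0.3},{"slide":[0.5,130,0],"roll":0,"grip":0.5},{"slide":[0.5,130,0],"roll":0,"grip":0.7},{"slide":[0.5,130,0],"roll":0,"grip":0.8},{"slide":[0.5,130,0],"roll":0,"grip":0.8},{"slide":[0.5,130,0],"roll":0,"grip":0.8},{"slide":[0.5,130,0],"roll":0,"grip":0.8},{"slide":[0.5,130,0],"roll":0,"grip":0.8}]'; python3 -c "
from h import *
info()"
```

```text
time: 2.87
tool_pos: [0.3833, 0.2964, 0.13]
ee_rot: [-1.57, -0.001, -0.628]
wrist_force: [-0.4, -0.5, 0.5]
width: 0.044
t 2.87 p [383.3 296.4 130. ] yaw -36.0 down [ 0.001  0.    -1.   ] F [-0.4 -0.5  0.5] T [-0.01 -0.03  0.02] w 44.0 q [ 0.54 -0.03  1.64 -0.    1.53  1.17]
```

```bash
python3 -m creep '[{"slide":[0,0,0],"roll":0,"grip":1},{"slide":[0,0,0],"roll":0,"grip":1},{"slide":[0,0,0],"roll":0,"grip":1},{"slide":[0,0,0],"roll":0,"grip":1},{"slide":[0,0,0],"roll":0,"grip":1},{"slide":[0,0,0],"roll":0,"grip":1}]'; python3 -c "
from h import *
info()
a=snapshot('side');crop(a,250,200,150,150,4,'pics/s2.png')"
```

```text
time: 3.37
tool_pos: [0.3829, 0.2964, 0.1294]
ee_rot: [-1.571, 0.0, -0.628]
wrist_force: [-1.4, 0.6, 0.6]
width: 0.0307
t 3.37 p [382.9 296.4 129.4] yaw -36.0 down [-0.  0. -1.] F [-1.4  0.6  0.6] T [0.06 0.22 0.01] w 30.7 q [ 0.54 -0.03  1.64  0.    1.53  1.17]
```

View pics/s2.png

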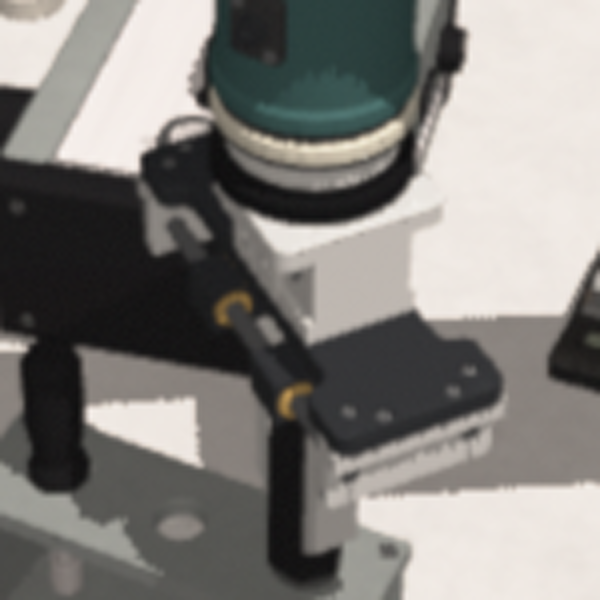

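```bash
python3 -m creep '[{"slide":[0,0,0],"roll":0,"grip":1},{"slide":[0,0,0],"roll":0,"grip":1},{"slide":[0,-20,0],"roll":0,"grip":1},{"slide":[0,-60,0],"roll":0,"grip":1},{"slide":[0,-100,0],"roll":0,"grip":1},{"slide":[0,-140,0],"roll":0,"grip":1},{"slide":[0,-150,0],"roll":0,"grip":1},{"slide":[0,-150,0],"roll":0,"grip":1},{"slide":[0,-150,0],"roll":0,"grip":1}]'; python3 -c "
from h import *
info()
a=snapshot('side');b=snapshot('top')
cv2.imwrite('pics/side3.png',a[:,:,::-1]);cv2.imwrite('pics/top3.png',b[:,:,::-1])
o,R,y=st();print(proj('side',o['tool_pos']+R@[0,.101,0]))
crop(a,270,200,120,120,5,'pics/s3.png');crop(b,120,230,150,120,5,'pics/t3.png')"
```

```text
time: 4.17
tool_pos: [0.3832, 0.2961, 0.2783]
ee_rot: [-1.572, -0.0, -0.628]
wrist_force: [0.4, 0.1, -2.7]
width: 0.0298
t 4.17 p [383.2 296.1 278.3] yaw -36.0 down [-0.    -0.001 -1.   ] F [ 0.4  0.1 -2.7] T [-0.05  0.    0.02] w 29.8 q [ 0.54 -0.06  1.38 -0.    1.83  1.17]
[[327.60118857 307.91078748]]
```

View pics/s3.png

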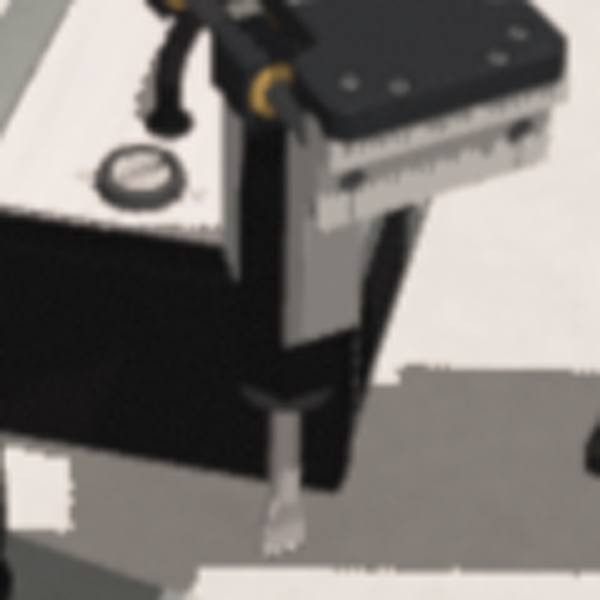

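View pics/t3.png

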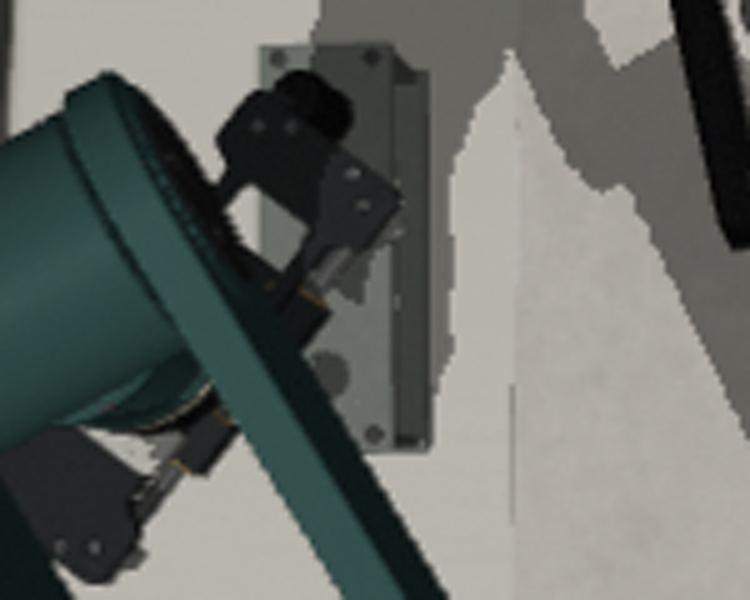

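```bash
python3 -c "
from h import *
o,R,y=st();T=o['tool_pos']+R@[0,.101,0]
off=np.array([283,551])-((proj('side',T)[0]-[270,200]+.5)*5-.5)
for a in(-6,54):
  c,s=np.cos(np.radians(a)),np.sin(np.radians(a));print(a)
  for i,j in((7,1.25),(7,-1.25),(-7,-1.25),(-7,1.25)):
    P=T+np.array([c*i-s*j,s*i+c*j,0])/1000;print(((proj('side',P)[0]-[270,200]+.5)*5-.5+off).round())
im=cv2.imread('pics/side3.png')[290:316,315:339];cv2.imwrite('pics/tip3.png',cv2.resize(im,None,fx=20,fy=20,interpolation=cv2.INTER_CUBIC))
"
```

```text
-6
[263. 544.]
[267. 540.]
[303. 558.]
[299. 562.]
54
[265. 560.]
[262. 555.]
[301. 542.]
[304. 547.]
```

View pics/tip3.png

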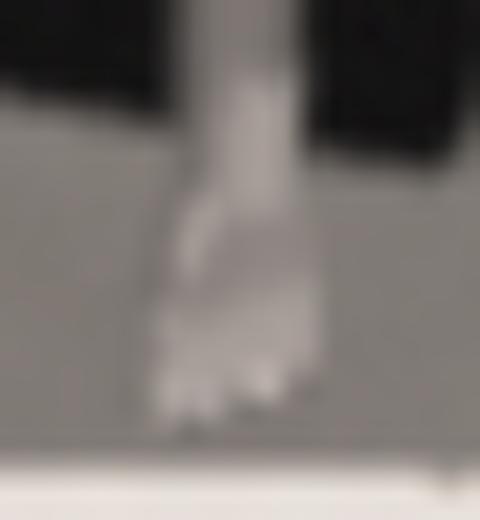

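```bash
python3 -c "
from h import *
go(.5545,.091,.278,-24)"
```

```text
slide [259.6  -2.1 -64.4] roll -12.0 yaw0 -36.0 t 4.27
```

```bash
python3 -m creep '[{"slide":[40,0,-10],"roll":-2,"grip":1},{"slide":[80,0,-20],"roll":-4,"grip":1},{"slide":[120,0,-30],"roll":-6,"grip":1},{"slide":[160,0,-40],"roll":-8,"grip":1},{"slide":[200,0,-50],"roll":-10,"grip":1},{"slide":[240,0,-60],"roll":-12,"grip":1},{"slide":[259.5,0,-64.5],"roll":-12,"grip":1},{"slide":[259.5,30,-64.5],"roll":-12,"grip":1},{"slide":[259.5,40,-64.5],"roll":-12,"grip":1},{"slide":[259.5,40,-64.5],"roll":-12,"grip":1},{"slide":[259.5,40,-64.5],"roll":-12,"grip":1}]'; python3 -c "
from h import *
info()
a=snapshot('side');b=snapshot('top')
cv2.imwrite('pics/side4.png',a[:,:,::-1]);cv2.imwrite('pics/top4.png',b[:,:,::-1])
o,R,y=st();print(proj('side',o['tool_pos']+R@[0,.1014,0]))
crop(a,260,190,80,80,8,'pics/s4.png');crop(b,240,190,70,70,8,'pics/t4.png')"
```

```text
time: 5.18
tool_pos: [0.5537, 0.0921, 0.2369]
ee_rot: [-1.573, 0.005, -0.418]
wrist_force: [-0.6, -0.1, -0.9]
width: 0.0301
t 5.18 p [553.7  92.1 236.9] yaw -23.9 down [-0.006 -0.    -1.   ] F [-0.6 -0.1 -0.9] T [-0.02 -0.03 -0.02] w 30.1 q [0.06 0.11 1.28 0.   1.75 0.48]
[[297.05348864 226.92407239]]
```

View pics/s4.png

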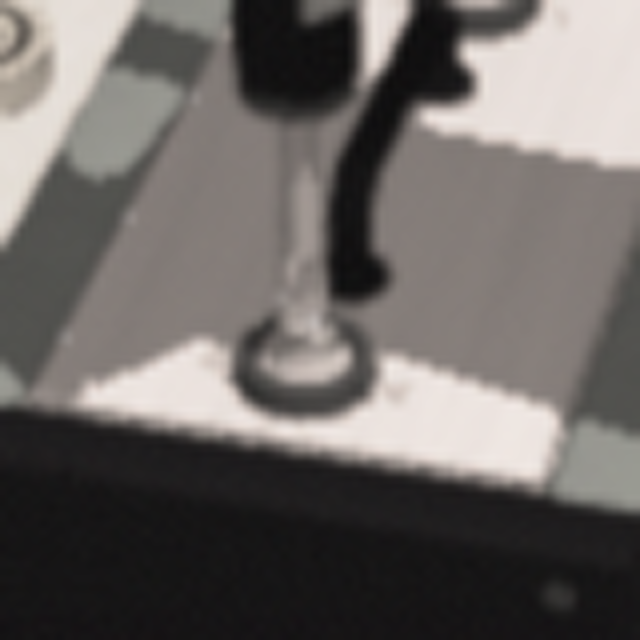

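View pics/t4.png

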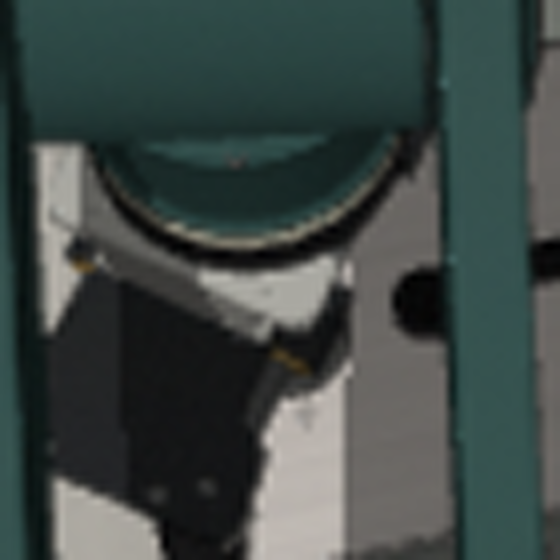

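```bash
cat > fitcup.py <<'E'
from h import *
from scipy.optimize import minimize
A=np.linspace(0,2*np.pi,40)
def fit(im,n,o,w,h,x0,th,f=6,save=None):
    g=cv2.resize(im.max(2)[o[1]:o[1]+h,o[0]:o[0]+w],None,fx=f,fy=f,interpolation=cv2.INTER_CUBIC)
    m=(g<th).astype(np.uint8)
    cnt=lambda p:[(proj(n,[[p[0]+.0185*np.cos(a),p[1]+.0185*np.sin(a),z] for a in A])-np.array(o)+.5)*f-.5 for z in(.115,.124)]
    # keep component overlapping, fill holes
    def model(p):
        q=np.vstack(cnt(p));k=np.zeros(m.shape,np.uint8);cv2.fillConvexPoly(k,cv2.convexHull((q*16).astype(np.int32)),1,shift=4);return k
    l=cv2.connectedComponents(m)[1];k0=model(x0);ids=np.bincount(l[(k0>0)&(l>0)]);b=(l==np.argmax(ids)).astype(np.uint8)
    c,_=cv2.findContours(b,cv2.RETR_EXTERNAL,cv2.CHAIN_APPROX_NONE);mm=np.zeros_like(b);cv2.drawContours(mm,c,-1,1,-1)
    fn=lambda p:int((model(p)!=mm).sum())
    r=minimize(fn,x0,method="Nelder-Mead",options=dict(initial_simplex=[[x0[0],x0[1]],[x0[0]+.004,x0[1]],[x0[0],x0[1]+.004]]))
    if save:
        v=cv2.cvtColor(g,cv2.COLOR_GRAY2BGR);cc,_=cv2.findContours(model(r.x),0,2);cv2.drawContours(v,cc,-1,(0,0,255),1);cv2.imwrite(save,v)
    return r.x,r.fun,mm.sum()
if __name__=="__main__":
    s=cv2.imread("pics/side0.png");t=cv2.imread("pics/top0.png")
    print(fit(t,"top",(262,217),28,28,[.5565,.0882],125,12,"pics/ft_l.png"))
    print(fit(t,"top",(335,201),28,28,[.5978,-.0816],125,12,"pics/ft_r.png"))
    print(fit(s,"side",(284,222),28,24,[.5525,.0943],180,12,"pics/fs_l.png"))
    print(fit(s,"side",(306,176),28,24,[.5933,-.0773],180,12,"pics/fs_r.png"))
E
python3 fitcup.py; cd pics; python3 -c "
import cv2,numpy as np
a=[cv2.resize(cv2.imread(f'f{n}.png'),(330,290)) for n in('t_l','t_r','s_l','s_r')]
cv2.imwrite('fc.png',np.vstack([np.hstack(a[:2]),np.hstack(a[2:])]))"
```

```text
(array([0.55671354, 0.08856286]), np.float64(1246.0), np.uint64(30947))
(array([ 0.59824331, -0.08190946]), np.float64(1189.0), np.uint64(30597))
(array([0.55321198, 0.09430929]), np.float64(2850.0), np.uint64(30485))
(array([ 0.59510921, -0.0773701 ]), np.float64(41619.0), np.uint64(65740))
```

View pics/fc.png

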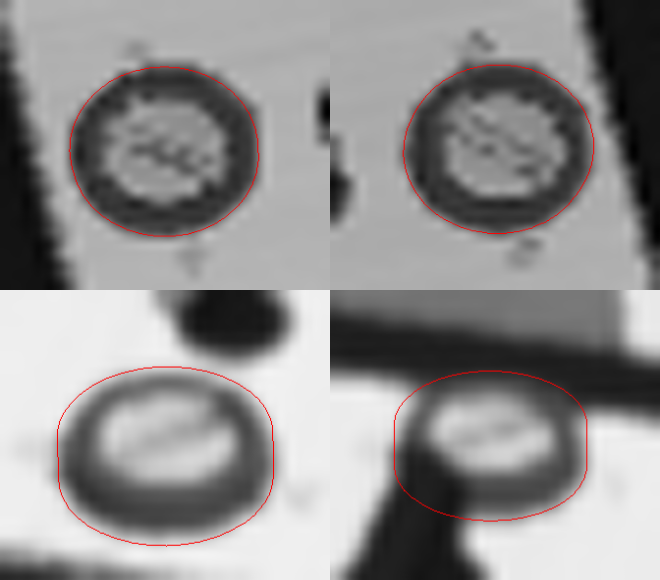

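```bash
python3 -c "
from h import *
im=cv2.imread('pics/side4.png')[205:245,280:320].astype(float)
im=np.clip((im-60)*1.3,0,255).astype(np.uint8)
v=cv2.resize(im,None,fx=15,fy=15,interpolation=cv2.INTER_CUBIC)
o,R,y=st();f=lambda P:tuple(np.round((proj('side',P)[0]-[280,205]+.5)*15-.5).astype(int))
T=o['tool_pos']
def pt(x,z,h):return f(T+R@np.array([x,101.4-h,z])/1000)
for q in[[(1.25,7,0),(1.25,-7,0),(-1.25,-7,0),(-1.25,7,0)],[(1.25,7,12),(1.25,-7,12),(-1.25,-7,12),(-1.25,7,12)]]:
  p=[pt(*k) for k in q]
  for i in range(4): cv2.line(v,p[i],p[(i+1)%4],(0,0,255),1)
for h in(30,50): cv2.circle(v,pt(0,0,h),3,(255,0,0),-1)
cv2.imwrite('pics/s4z.png',v)"
```

```text
(no output)
```

View pics/s4z.png

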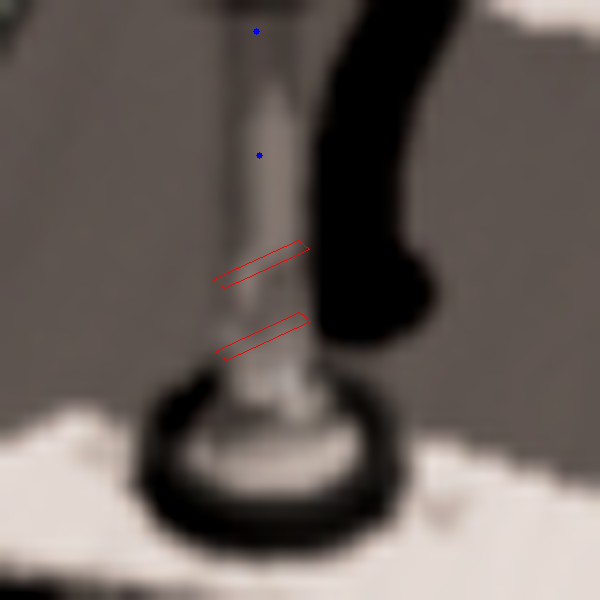

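```bash
python3 -c "
from h import *
o,R,y=st();T=o['tool_pos'];A=np.linspace(0,6.283,60)
for nm,o0 in(('side4',(260,170)),):
  im=cv2.imread(f'pics/{nm}.png')[170:250,260:340].astype(float)
  v=cv2.resize(np.clip(im*1.5,0,255).astype(np.uint8),None,fx=7.5,fy=7.5,interpolation=cv2.INTER_CUBIC)
  f=lambda P:np.round((proj('side',P)-[260,170]+.5)*7.5-.5).astype(np.int32)
  for h,r,c in((72,15,(0,0,255)),(12,4.5,(0,255,0)),(160,15,(255,0,0))):
    cv2.polylines(v,[f([T+R@np.array([r*np.cos(a),101.4-h,r*np.sin(a)])/1000 for a in A])],True,c,1)
  for s in(-1,1):
    for x in (15,27): cv2.polylines(v,[f([T+R@np.array([s*x,0,z])/1000 for z in(-8,8)])],False,(0,255,255),1)
  cv2.imwrite('pics/s4y.png',v)"
```

```text
(no output)
```

View pics/s4y.png

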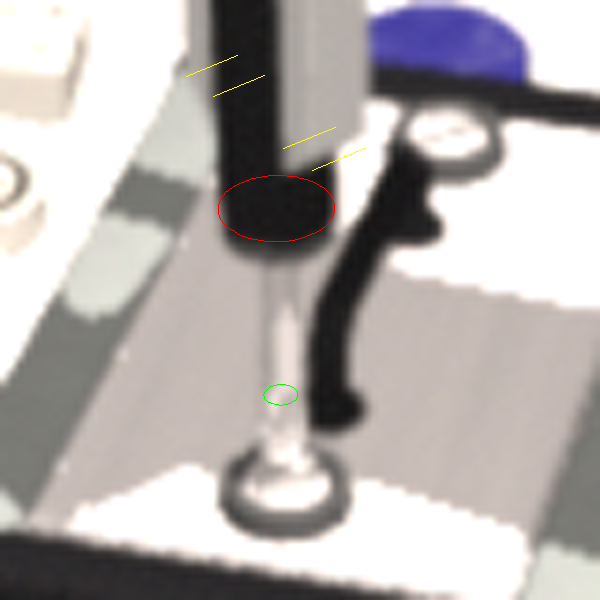

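```bash
python3 -m creep '[{"slide":[3.6,0,-1],"roll":0,"grip":1},{"slide":[3.6,8,-1],"roll":0,"grip":1},{"slide":[3.6,10,-1],"roll":0,"grip":1},{"slide":[3.6,10,-1],"roll":0,"grip":1}]'; python3 -c "
from h import *
info()
a=snapshot('side');cv2.imwrite('pics/side5.png',a[:,:,::-1])
crop(a,275,200,45,45,13,'pics/s5.png')"
```

```text
time: 5.62
tool_pos: [0.5576, 0.0895, 0.2287]
ee_rot: [-1.571, 0.001, -0.418]
wrist_force: [0.1, -0.7, -1.1]
width: 0.0301
t 5.62 p [557.6  89.5 228.7] yaw -24.0 down [-0.001 -0.    -1.   ] F [ 0.1 -0.7 -1.1] T [-0.02 -0.12  0.  ] w 30.1 q [ 0.06  0.12  1.29 -0.    1.73  0.48]
```

View pics/s5.png

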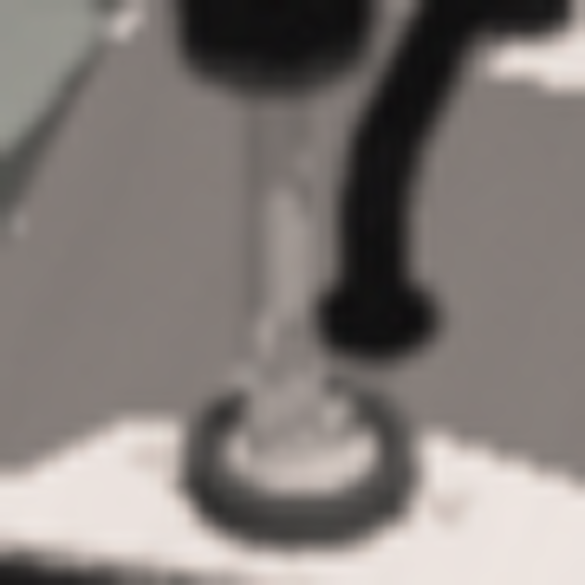

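```bash
python3 -m creep '[{"slide":[-0.8,2,0],"roll":0,"grip":1},{"slide":[-0.8,4,0],"roll":0,"grip":1},{"slide":[-0.8,6,0],"roll":0,"grip":1},{"slide":[-0.8,6,0],"roll":0,"grip":1}]'; python3 -c "
from h import *
info()"
```

```text
time: 6.0
tool_pos: [0.5574, 0.0898, 0.2265]
ee_rot: [-1.569, -0.003, -0.418]
wrist_force: [-2.4, 0.1, 7.7]
width: 0.03
t 6.0 p [557.4  89.8 226.5] yaw -24.0 down [ 0.003  0.    -1.   ] F [-2.4  0.1  7.7] T [-0.05  0.69 -0.02] w 30.0 q [0.06 0.11 1.3  0.   1.72 0.48]
```

```bash
python3 -m creep '[{"slide":[-0.5,1,0],"roll":0,"grip":1},{"slide":[-1,1,0],"roll":0,"grip":1},{"slide":[-1.5,1,0],"roll":0,"grip":1},{"slide":[-2,1,0],"roll":0,"grip":1},{"slide":[-2,1,0],"roll":0,"grip":1}]'; python3 -c "
from h import *
info()"
```

```text
time: 6.42
tool_pos: [0.5568, 0.09, 0.2264]
ee_rot: [-1.569, -0.007, -0.419]
wrist_force: [-0.5, -0.5, 8.9]
width: 0.0297
t 6.42 p [556.8  90.  226.4] yaw -24.0 down [ 0.007 -0.001 -1.   ] F [-0.5 -0.5  8.9] T [-0.33  0.14  0.01] w 29.7 q [ 0.06  0.11  1.3  -0.    1.72  0.48]
```

```bash
python3 -m creep '[{"slide":[-0.6,0,0],"roll":0,"grip":1},{"slide":[-1.2,0,0],"roll":0,"grip":1},{"slide":[-1.8,0,0],"roll":0,"grip":1},{"slide":[-2.4,0,0],"roll":0,"grip":1},{"slide":[-2.4,0,0],"roll":0,"grip":1}]'; python3 -c "
from h import *
info()"
```

```text
time: 6.83
tool_pos: [0.5561, 0.0902, 0.2265]
ee_rot: [-1.568, -0.011, -0.419]
wrist_force: [2.3, -1.8, 6.3]
width: 0.0299
t 6.83 p [556.1  90.2 226.5] yaw -24.0 down [ 0.011 -0.002 -1.   ] F [ 2.3 -1.8  6.3] T [-0.75 -0.76 -0.09] w 29.9 q [ 0.06  0.11  1.31 -0.    1.72  0.48]
```

```bash
python3 -c "
from h import *
a=snapshot('side');cv2.imwrite('pics/side6.png',a[:,:,::-1])
crop(a,275,200,45,45,13,'pics/s6.png')"
```

```text
(no output)
```

View pics/s6.png

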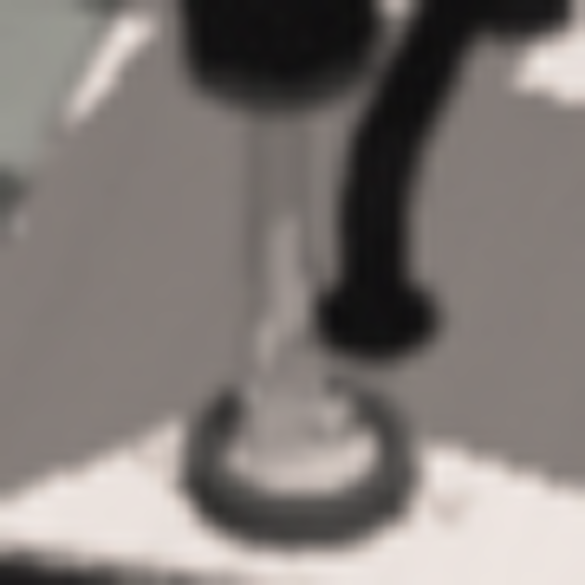

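```bash
python3 -m creep '[{"slide":[3,-6,-0.7],"roll":0,"grip":1},{"slide":[3,-8,-0.7],"roll":0,"grip":1},{"slide":[3,-8,-0.7],"roll":0,"grip":1}]'; python3 -c "
from h import *
info()"
```

```text
time: 7.13
tool_pos: [0.5558, 0.0896, 0.2307]
ee_rot: [-1.571, 0.0, -0.418]
wrist_force: [-0.2, 1.2, -2.0]
width: 0.03
t 7.13 p [555.8  89.6 230.7] yaw -24.0 down [ 0.  0. -1.] F [-0.2  1.2 -2. ] T [-0.08 -0.08  0.02] w 30.0 q [0.06 0.11 1.29 0.   1.74 0.48]
```

```bash
python3 -m creep '[{"slide":[0,3,0],"roll":0,"grip":1},{"slide":[0,5,0],"roll":0,"grip":1},{"slide":[0,7,0],"roll":0,"grip":1},{"slide":[0,8,0],"roll":0,"grip":1},{"slide":[0,8,0],"roll":0,"grip":1}]'; python3 -c "
from h import *
info()"
```

```text
time: 7.55
tool_pos: [0.5551, 0.0897, 0.2214]
ee_rot: [-1.572, 0.002, -0.418]
wrist_force: [-0.7, -0.3, -2.4]
width: 0.0304
t 7.55 p [555.1  89.7 221.4] yaw -24.0 down [-0.002  0.    -1.   ] F [-0.7 -0.3 -2.4] T [0.08 0.25 0.  ] w 30.4 q [0.06 0.11 1.31 0.   1.72 0.48]
```

```bash
python3 -m creep '[{"slide":[0,1,0],"roll":-5,"grip":1},{"slide":[0,1,0],"roll":-10,"grip":1},{"slide":[0,1,0],"roll":-15,"grip":1},{"slide":[0,1,0],"roll":-20,"grip":1},{"slide":[0,1,0],"roll":-25,"grip":1},{"slide":[0,1,0],"roll":-30,"grip":1}]'; python3 -c "
from h import *
info()"
```

```text
time: 8.05
tool_pos: [0.5546, 0.0898, 0.2212]
ee_rot: [-1.57, 0.003, 0.109]
wrist_force: [-1.5, 0.3, -0.3]
width: 0.0297
t 8.05 p [554.6  89.8 221.2] yaw 6.3 down [-0.003  0.    -1.   ] F [-1.5  0.3 -0.3] T [ 0.17  0.59 -0.14] w 29.7 q [ 0.06  0.11  1.31  0.    1.72 -0.05]
```

```bash
python3 -m creep '[{"slide":[0,0,0],"roll":-5,"grip":1},{"slide":[0,0,0],"roll":-10,"grip":1},{"slide":[0,0,0],"roll":-14,"grip":1},{"slide":[0,0,0],"roll":-14,"grip":1}]'; python3 -c "
from h import *
info()"; python3 -m creep '[{"slide":[0,0,0],"roll":-3,"grip":1},{"slide":[0,0,0],"roll":-3,"grip":1}]'; python3 -c "
from h import *
info()"
```

```text
time: 8.38
tool_pos: [0.5548, 0.0899, 0.2211]
ee_rot: [-1.569, 0.002, 0.351]
wrist_force: [-2.7, 1.1, -0.6]
width: 0.0299
t 8.38 p [554.8  89.9 221.1] yaw 20.1 down [-0.003  0.    -1.   ] F [-2.7  1.1 -0.6] T [ 0.24  0.69 -0.15] w 29.9 q [ 0.06  0.11  1.31  0.    1.72 -0.29]
time: 8.55
tool_pos: [0.5548, 0.0898, 0.2212]
ee_rot: [-1.569, 0.002, 0.401]
wrist_force: [-3.7, 0.2, -0.4]
width: 0.0299
t 8.55 p [554.8  89.8 221.2] yaw 23.0 down [-0.002  0.    -1.   ] F [-3.7  0.2 -0.4] T [ 0.23  0.8  -0.2 ] w 29.9 q [ 0.06  0.11  1.31  0.    1.72 -0.34]
```

```bash
python3 -m creep '[{"slide":[0,0,0],"roll":-4,"grip":1},{"slide":[0,0,0],"roll":-4,"grip":1}]'; python3 -c "
from h import *
info()"; python3 -m creep '[{"slide":[0,0,0],"roll":-4,"grip":1},{"slide":[0,0,0],"roll":-4,"grip":1}]'; python3 -c "
from h import *
info()"
```

```text
time: 8.72
tool_pos: [0.5549, 0.0899, 0.2212]
ee_rot: [-1.569, 0.002, 0.471]
wrist_force: [-3.1, 1.8, -0.5]
width: 0.0298
t 8.72 p [554.9  89.9 221.2] yaw 27.0 down [-0.002  0.    -1.   ] F [-3.1  1.8 -0.5] T [ 0.32  0.92 -0.13] w 29.8 q [ 0.06  0.11  1.31  0.    1.72 -0.41]
time: 8.88
tool_pos: [0.555, 0.0899, 0.2212]
ee_rot: [-1.569, 0.002, 0.54]
wrist_force: [-4.0, 1.3, -0.6]
width: 0.03
t 8.88 p [555.   89.9 221.2] yaw 30.9 down [-0.002  0.    -1.   ] F [-4.   1.3 -0.6] T [ 0.38  0.97 -0.17] w 30.0 q [ 0.06  0.11  1.31  0.    1.72 -0.48]
```

```bash
python3 -m creep '[{"slide":[0,0,0],"roll":-4,"grip":1},{"slide":[0,0,0],"roll":-4,"grip":1}]'; python3 -c "
from h import *
info()
a=snapshot('side');cv2.imwrite('pics/side7.png',a[:,:,::-1])
crop(a,260,185,60,60,10,'pics/s7.png')"
```

```text
time: 9.05
tool_pos: [0.555, 0.0898, 0.2211]
ee_rot: [-1.569, 0.002, 0.609]
wrist_force: [-4.3, 1.7, -1.6]
width: 0.03
t 9.05 p [555.   89.8 221.1] yaw 34.9 down [-0.002  0.    -1.   ] F [-4.3  1.7 -1.6] T [ 0.45  1.15 -0.23] w 30.0 q [ 0.06  0.11  1.31  0.    1.72 -0.55]
```

View pics/s7.png

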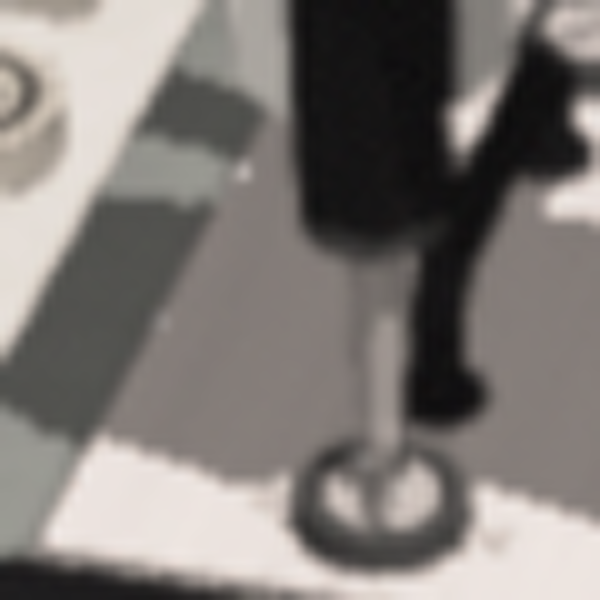

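```bash
python3 -m creep '[{"slide":[0,0,0],"roll":-4,"grip":1},{"slide":[0,0,0],"roll":-4,"grip":1}]'; python3 -c "
from h import *
info()";python3 -m creep '[{"slide":[0,0,0],"roll":-4,"grip":1},{"slide":[0,0,0],"roll":-4,"grip":1}]'; python3 -c "
from h import *
info()
a=snapshot('side');cv2.imwrite('pics/side8.png',a[:,:,::-1])
crop(a,280,220,35,30,18,'pics/s8.png')
b=cv2.imread('pics/side7.png');cv2.imwrite('pics/s7b.png',cv2.resize(b[220:250,280:315],None,fx=18,fy=18,interpolation=2))"
```

```text
time: 9.27
tool_pos: [0.5555, 0.0894, 0.2212]
ee_rot: [-1.571, 0.001, 0.679]
wrist_force: [-2.8, 1.0, -1.6]
width: 0.0299
t 9.27 p [555.5  89.4 221.2] yaw 38.9 down [-0.001 -0.001 -1.   ] F [-2.8  1.  -1.6] T [ 0.16  0.92 -0.27] w 29.9 q [ 0.06  0.11  1.31 -0.    1.72 -0.62]
time: 9.43
tool_pos: [0.5557, 0.0891, 0.2212]
ee_rot: [-1.571, 0.001, 0.748]
wrist_force: [-4.2, 0.1, -1.5]
width: 0.0295
t 9.43 p [555.7  89.1 221.2] yaw 42.8 down [-0.001 -0.001 -1.   ] F [-4.2  0.1 -1.5] T [ 0.08  0.92 -0.35] w 29.5 q [ 0.06  0.11  1.31 -0.    1.72 -0.69]
```

View pics/s8.png

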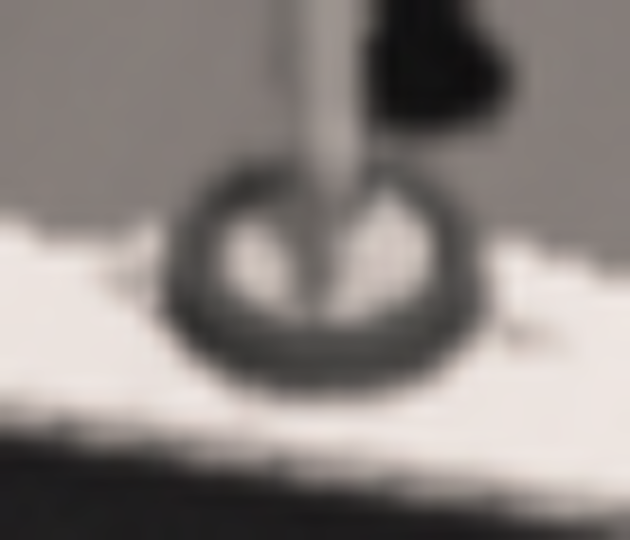

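View pics/s7b.png

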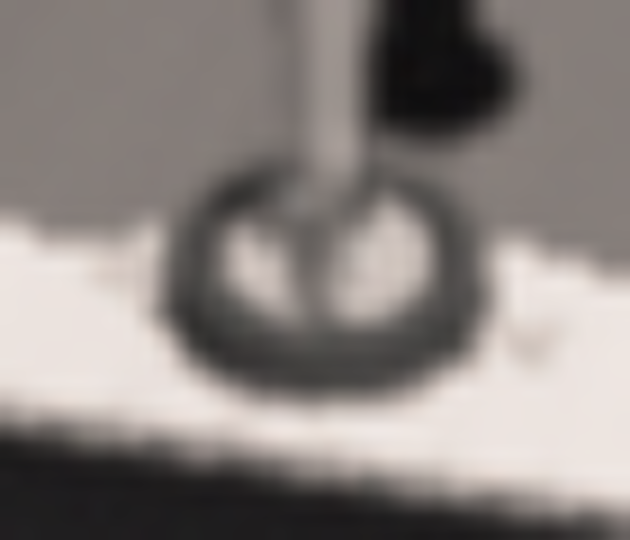

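```bash
python3 -m creep '[{"slide":[0,0,0],"roll":7,"grip":1},{"slide":[0,0,0],"roll":14,"grip":1},{"slide":[0,0,0],"roll":20,"grip":1},{"slide":[0,-2,0],"roll":22,"grip":1}]'; python3 -c "
from h import *
info()"; python3 -m creep '[{"slide":[0,-20,0],"roll":0,"grip":1},{"slide":[0,-55,0],"roll":0,"grip":1},{"slide":[0,-55,0],"roll":0,"grip":1},{"slide":[0,-55,0],"roll":0,"grip":1}]'; python3 -c "
from h import *
info();go(.5969,-.081,.272,-37)
a=snapshot('side');cv2.imwrite('pics/side9.png',a[:,:,::-1])
crop(a,270,170,60,80,7.5,'pics/s9.png')"
```

```text
time: 9.82
tool_pos: [0.5565, 0.0892, 0.2229]
ee_rot: [-1.572, -0.001, 0.359]
wrist_force: [-2.3, 0.0, -2.6]
width: 0.0298
t 9.82 p [556.5  89.2 222.9] yaw 20.6 down [ 0.001 -0.001 -1.   ] F [-2.3  0.  -2.6] T [-0.02  0.33  0.02] w 29.8 q [ 0.06  0.11  1.31 -0.    1.72 -0.3 ]
time: 10.15
tool_pos: [0.5583, 0.0893, 0.2818]
ee_rot: [-1.575, -0.009, 0.364]
wrist_force: [-0.2, 0.7, -0.9]
width: 0.0298
t 10.15 p [558.3  89.3 281.8] yaw 20.9 down [ 0.01 -0.   -1.  ] F [-0.2  0.7 -0.9] T [-0.03 -0.17  0.09] w 29.8 q [ 0.06  0.11  1.19 -0.    1.83 -0.31]
slide [ -24.7   10.3 -172.9] roll 57.9 yaw0 20.9 t 10.15
```

View pics/s9.png

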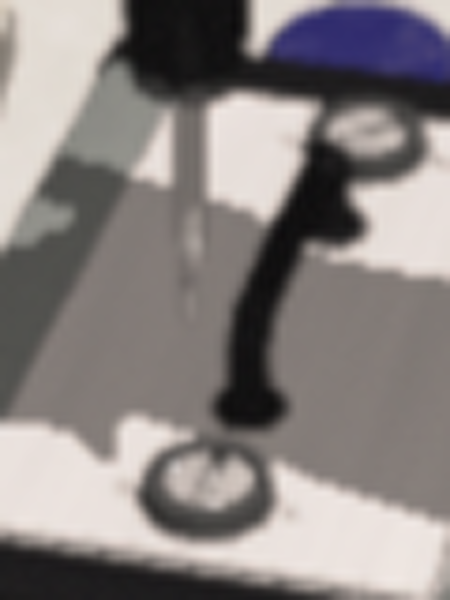

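```bash
python3 -m creep '[{"slide":[-6,0,-40],"roll":7,"grip":1},{"slide":[-12,0,-80],"roll":14,"grip":1},{"slide":[-18,0,-120],"roll":21,"grip":1},{"slide":[-24,0,-160],"roll":28,"grip":1},{"slide":[-25,0,-173],"roll":35,"grip":1},{"slide":[-25,0,-173],"roll":42,"grip":1},{"slide":[-25,0,-173],"roll":49,"grip":1},{"slide":[-25,0,-173],"roll":56,"grip":1},{"slide":[-25,0,-173],"roll":58,"grip":1},{"slide":[-25,0,-173],"roll":58,"grip":1},{"slide":[-25,0,-173],"roll":58,"grip":1}]'; python3 -c "
from h import *
info();go(.5969,-.081,.236,-37)
a=snapshot('side');cv2.imwrite('pics/side10.png',a[:,:,::-1])
crop(a,280,110,80,100,6,'pics/s10.png')"
```

```text
time: 11.12
tool_pos: [0.5944, -0.081, 0.2767]
ee_rot: [-1.572, 0.002, -0.645]
wrist_force: [0.6, -0.2, -1.3]
width: 0.03
t 11.12 p [594.4 -81.  276.7] yaw -37.0 down [-0.002  0.    -1.   ] F [ 0.6 -0.2 -1.3] T [-0.03 -0.02 -0.03] w 30.0 q [-0.23  0.2   1.1  -0.    1.84  0.42]
slide [ 2.1 40.7  1.6] roll 0.0 yaw0 -37.0 t 11.12
```

View pics/s10.png

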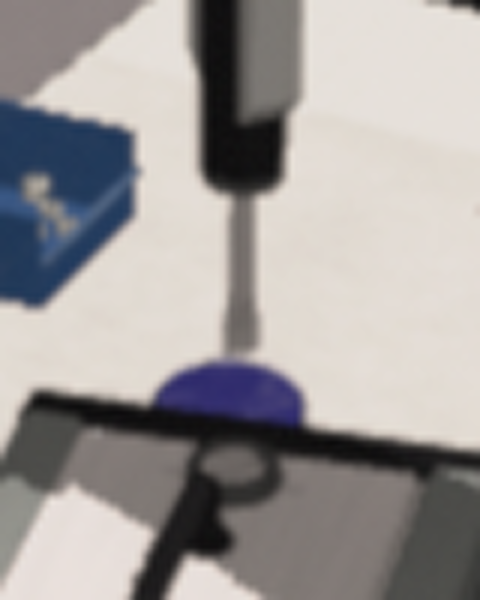

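```bash
python3 -c "
from h import *
im=cv2.imread('pics/side10.png')[155:175,308:332].astype(float)
v=cv2.resize(np.clip((im-40)*1.3,0,255).astype(np.uint8),None,fx=20,fy=20,interpolation=cv2.INTER_CUBIC)
o,R,y=st();T=o['tool_pos']+np.array([0,0,-.1035])
for a,c in((53,(0,0,255)),(43,(0,255,0)),(33,(255,0,0))):
  P=[T+.007*k*np.array([np.cos(np.radians(a)),np.sin(np.radians(a)),0]) for k in(-1,1)]
  q=np.round((proj('side',P)+[0,2.7]-[308,155]+.5)*20).astype(int);cv2.line(v,tuple(q[0]),tuple(q[1]),c,1)
cv2.imwrite('pics/s10z.png',v)"
```

```text
(no output)
```

View pics/s10z.png

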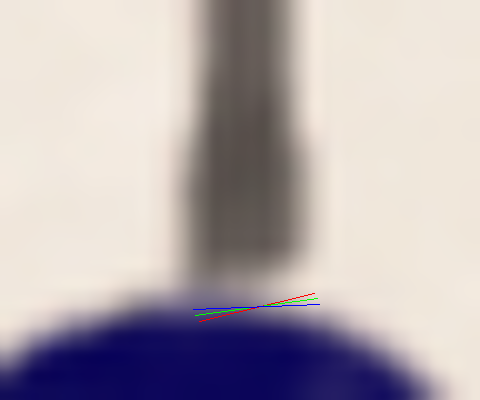

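```bash
python3 -m creep '[{"slide":[2.1,20,1.6],"roll":0,"grip":1},{"slide":[2.1,40,1.6],"roll":0,"grip":1},{"slide":[2.1,46,1.6],"roll":0,"grip":1},{"slide":[2.1,46,1.6],"roll":0,"grip":1},{"slide":[2.1,46,1.6],"roll":0,"grip":1}]'; python3 -c "
from h import *
info();go(.5969,-.081,.226,-37)
a=snapshot('side');cv2.imwrite('pics/side11.png',a[:,:,::-1])
crop(a,300,165,40,40,15,'pics/s11.png')"
```

```text
time: 11.58
tool_pos: [0.597, -0.0808, 0.2323]
ee_rot: [-1.571, 0.001, -0.645]
wrist_force: [0.7, -0.1, -1.5]
width: 0.03
t 11.58 p [597.  -80.8 232.3] yaw -37.0 down [-0.001  0.    -1.   ] F [ 0.7 -0.1 -1.5] T [-0.02 -0.05 -0.02] w 30.0 q [-0.23  0.2   1.19 -0.    1.75  0.42]
slide [-0.   6.3 -0.2] roll 0.0 yaw0 -37.0 t 11.58
```

View pics/s11.png

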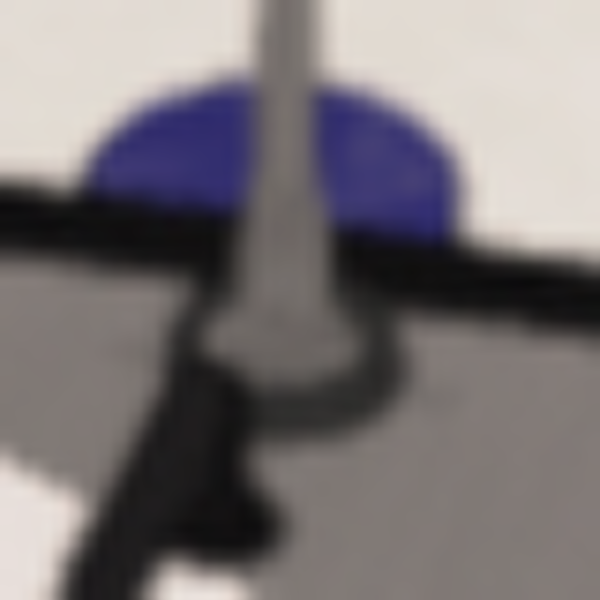

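Blade stands over the right fastener, about centred. Lower it.

```bash
python3 -m creep '[{"slide":[0,3,0],"roll":0,"grip":1},{"slide":[0,6,0],"roll":0,"grip":1},{"slide":[0,9,0],"roll":0,"grip":1},{"slide":[0,10,0],"roll":0,"grip":1},{"slide":[0,10,0],"roll":0,"grip":1}]'; python3 -c "
from h import *
info()"
```

```text
time: 12.05
tool_pos: [0.597, -0.0809, 0.222]
ee_rot: [-1.571, 0.001, -0.645]
wrist_force: [-0.9, -1.1, -0.9]
width: 0.0295
t 12.05 p [597.  -80.9 222. ] yaw -37.0 down [-0.001  0.    -1.   ] F [-0.9 -1.1 -0.9] T [ 0.   -0.04  0.01] w 29.5 q [-0.23  0.2   1.21 -0.    1.73  0.42]
```

```bash
python3 -m creep '[{"slide":[0,1.5,0],"roll":-5,"grip":1},{"slide":[0,1.5,0],"roll":-10,"grip":1},{"slide":[0,1.5,0],"roll":-15,"grip":1},{"slide":[0,1.5,0],"roll":-20,"grip":1},{"slide":[0,1.5,0],"roll":-25,"grip":1},{"slide":[0,1.5,0],"roll":-30,"grip":1},{"slide":[0,1.5,0],"roll":-35,"grip":1},{"slide":[0,1.5,0],"roll":-40,"grip":1},{"slide":[0,1.5,0],"roll":-45,"grip":1},{"slide":[0,1.5,0],"roll":-50,"grip":1},{"slide":[0,1.5,0],"roll":-55,"grip":1}]'; python3 -c "
from h import *
info()"; python3 -m creep '[{"slide":[0,0,0],"roll":-5,"grip":1},{"slide":[0,0,0],"roll":-9,"grip":1}]'; python3 -c "
from h import *
info()"
```

```text
time: 12.97
tool_pos: [0.5977, -0.0808, 0.2212]
ee_rot: [-1.571, -0.002, 0.319]
wrist_force: [1.6, 0.6, -1.8]
width: 0.0298
t 12.97 p [597.7 -80.8 221.2] yaw 18.3 down [ 0.002  0.    -1.   ] F [ 1.6  0.6 -1.8] T [ 0.06 -0.36 -0.08] w 29.8 q [-0.23  0.2   1.21  0.    1.73 -0.55]
time: 13.13
tool_pos: [0.5977, -0.0807, 0.2213]
ee_rot: [-1.571, -0.002, 0.476]
wrist_force: [0.9, 1.0, -1.8]
width: 0.0301
t 13.13 p [597.7 -80.7 221.3] yaw 27.2 down [ 0.002  0.    -1.   ] F [ 0.9  1.  -1.8] T [ 0.04 -0.33 -0.14] w 30.1 q [-0.23  0.2   1.21  0.    1.73 -0.7 ]
```

```bash
python3 -m creep '[{"slide":[0,0,0],"roll":-4,"grip":1},{"slide":[0,0,0],"roll":-8,"grip":1},{"slide":[0,0,0],"roll":-8,"grip":1}]'; python3 -c "
from h import *
info()"; python3 -m creep '[{"slide":[0,0,0],"roll":-4,"grip":1},{"slide":[0,0,0],"roll":-8,"grip":1}]'; python3 -c "
from h import *
info()
a=snapshot('side');cv2.imwrite('pics/side12.png',a[:,:,::-1])
crop(a,300,165,40,40,15,'pics/s12.png')"
```

```text
time: 13.38
tool_pos: [0.5977, -0.0807, 0.2213]
ee_rot: [-1.571, -0.002, 0.612]
wrist_force: [0.9, 1.0, -1.4]
width: 0.0299
t 13.38 p [597.7 -80.7 221.3] yaw 35.1 down [ 0.002  0.    -1.   ] F [ 0.9  1.  -1.4] T [ 0.15 -0.41 -0.22] w 29.9 q [-0.23  0.2   1.21  0.    1.73 -0.84]
time: 13.55
tool_pos: [0.5978, -0.0808, 0.2213]
ee_rot: [-1.572, -0.001, 0.751]
wrist_force: [1.4, 0.2, -2.1]
width: 0.0301
t 13.55 p [597.8 -80.8 221.3] yaw 43.0 down [ 0.002  0.    -1.   ] F [ 1.4  0.2 -2.1] T [ 0.08 -0.52 -0.58] w 30.1 q [-0.23  0.2   1.21  0.    1.73 -0.98]
```

View pics/s12.png

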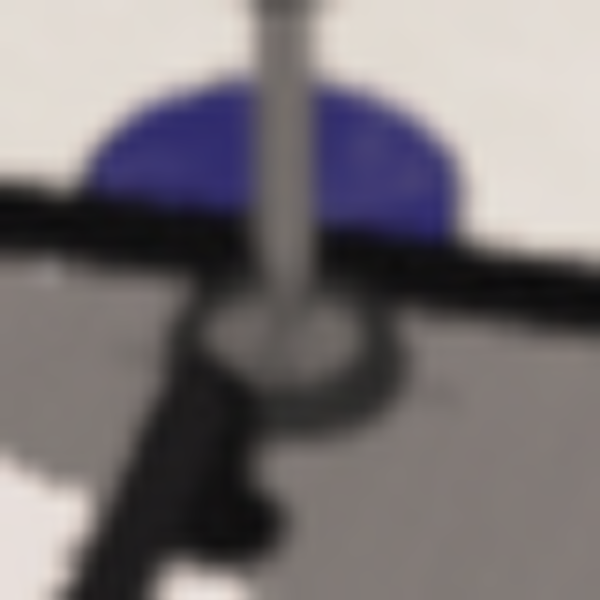

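```bash
python3 -m creep '[{"slide":[0,0,0],"roll":7,"grip":1},{"slide":[0,0,0],"roll":14,"grip":1},{"slide":[0,0,0],"roll":20,"grip":1},{"slide":[0,-2,0],"roll":22,"grip":1},{"slide":[0,-20,0],"roll":22,"grip":1},{"slide":[0,-55,0],"roll":22,"grip":1},{"slide":[0,-60,0],"roll":22,"grip":1},{"slide":[0,-60,0],"roll":22,"grip":1}]'; python3 -c "
from h import *
info();go(.383,.296,.28,-36)
a=snapshot('side');cv2.imwrite('pics/side13.png',a[:,:,::-1])
crop(a,285,165,60,80,7.5,'pics/s13.png')"
```

```text
time: 14.27
tool_pos: [0.5984, -0.0812, 0.2846]
ee_rot: [-1.575, -0.006, 0.365]
wrist_force: [-0.0, -0.5, -1.3]
width: 0.03
t 14.27 p [598.4 -81.2 284.6] yaw 20.9 down [ 0.007 -0.002 -1.   ] F [-0.  -0.5 -1.3] T [-0.02 -0.14 -0.01] w 30.0 q [-0.23  0.2   1.08 -0.    1.85 -0.59]
slide [-66.4   2.3 429.3] roll 56.9 yaw0 20.9 t 14.27
```

View pics/s13.png

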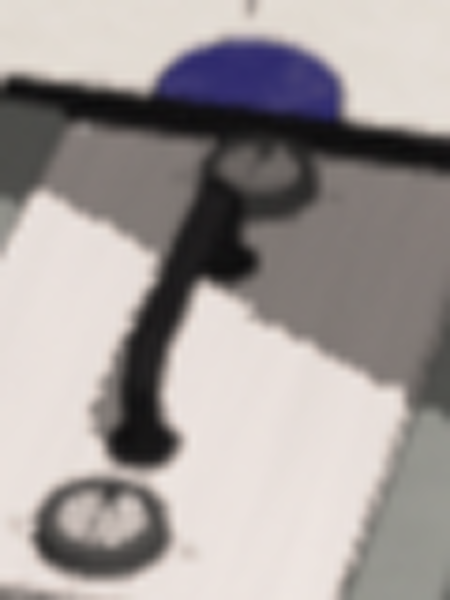

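```bash
python3 -c "
from h import *
im=cv2.imread('pics/side13.png')
out=[]
for (x,y),c in(((285,222),(.5545,.0925)),((307,174),(.5955,-.078))):
  k=im[y:y+26,x:x+26].astype(float);k=(k-k.min())/(k.max()-k.min())*255
  v=cv2.resize(k.astype(np.uint8),None,fx=15,fy=15,interpolation=2);w=v.copy()
  for a,cl in((103.7,(0,0,255)),(90,(0,255,0))):
    P=[np.array([c[0],c[1],.123])+.012*s*np.array([np.cos(np.radians(a)),np.sin(np.radians(a)),0]) for s in(-1,1)]
    q=np.round((proj('side',P)-[x,y]+.5)*15).astype(int);cv2.line(w,tuple(q[0]),tuple(q[1]),cl,1)
  out.append(np.hstack([v,w]))
cv2.imwrite('pics/s13z.png',np.vstack(out)[::1])"
```

```text
(no output)
```

View pics/s13z.png

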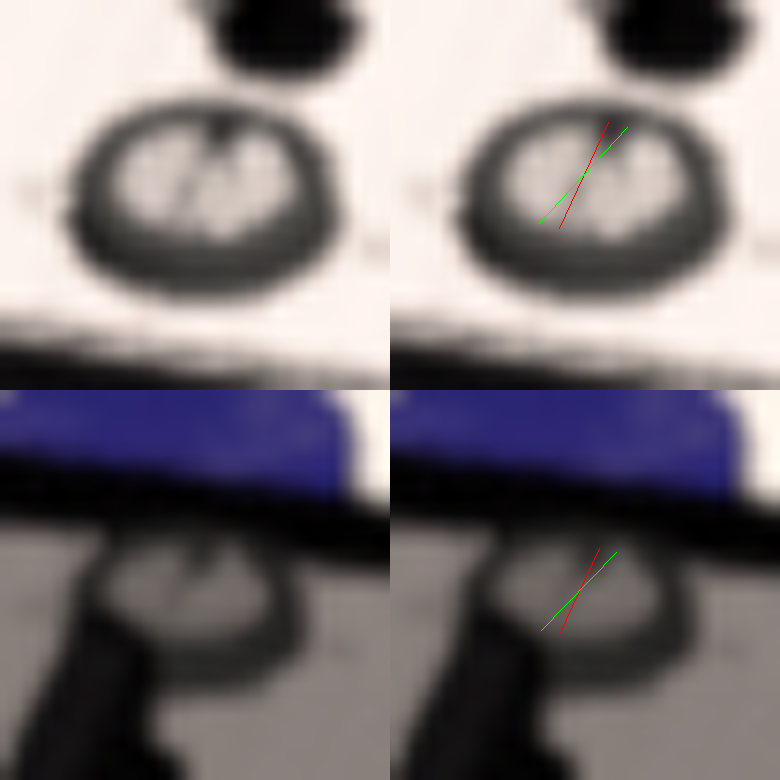

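```bash
python3 -m creep '[{"slide":[-6,0,40],"roll":5,"grip":1},{"slide":[-12,0,80],"roll":10,"grip":1},{"slide":[-18,0,120],"roll":15,"grip":1},{"slide":[-25,0,160],"roll":20,"grip":1},{"slide":[-31,0,200],"roll":25,"grip":1},{"slide":[-37,0,240],"roll":30,"grip":1},{"slide":[-43,0,280],"roll":36,"grip":1},{"slide":[-49,0,320],"roll":42,"grip":1},{"slide":[-55,0,360],"roll":48,"grip":1},{"slide":[-61,0,400],"roll":54,"grip":1},{"slide":[-66,0,429],"roll":57,"grip":1},{"slide":[-66,0,429],"roll":57,"grip":1},{"slide":[-66,0,429],"roll":57,"grip":1}]'; python3 -c "
from h import *
info();go(.383,.2965,.22,-36)
a=snapshot('side');b=snapshot('top');cv2.imwrite('pics/side14.png',a[:,:,::-1]);cv2.imwrite('pics/top14.png',b[:,:,::-1])
crop(a,230,200,150,150,4,'pics/s14.png')
c=lambda x,y:cv2.resize(b[y-14:y+14,x-14:x+14,::-1],(380,380),interpolation=2)
cv2.imwrite('pics/t14.png',np.hstack([c(276,231),c(349,215)]))"
```

```text
time: 15.4
tool_pos: [0.38, 0.2965, 0.2786]
ee_rot: [-1.575, 0.001, -0.624]
wrist_force: [0.3, -0.4, -1.8]
width: 0.0298
t 15.4 p [380.  296.5 278.6] yaw -35.8 down [-0.003 -0.003 -1.   ] F [ 0.3 -0.4 -1.8] T [-0.08 -0.05 -0.07] w 29.8 q [ 0.55 -0.06  1.38 -0.    1.83  1.17]
slide [ 2.5 58.6  1.9] roll 0.2 yaw0 -35.8 t 15.4
```

View pics/s14.png

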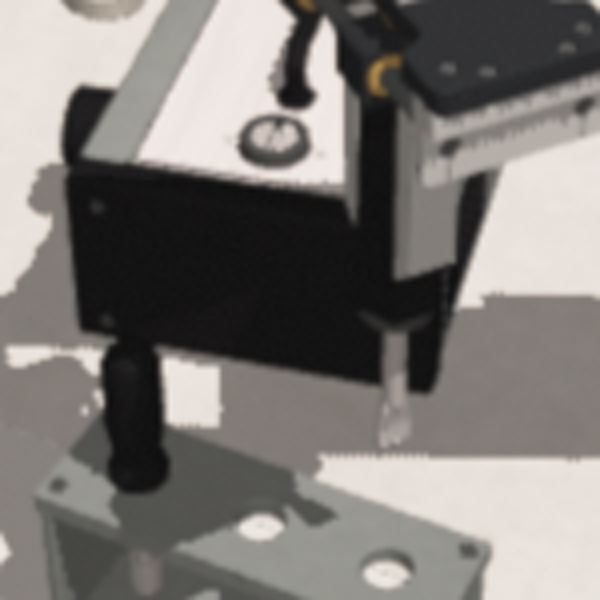

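View pics/t14.png

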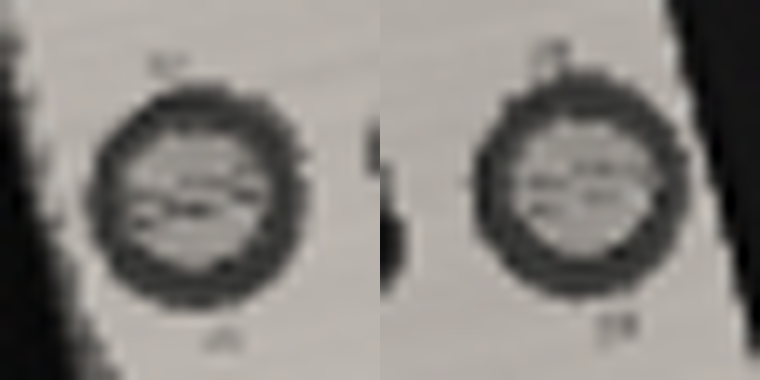

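```bash
python3 -m creep '[{"slide":[2.5,0,1.9],"roll":0,"grip":1},{"slide":[2.5,30,1.9],"roll":0,"grip":1},{"slide":[2.5,60,1.9],"roll":0,"grip":1},{"slide":[2.5,70,1.9],"roll":0,"grip":1},{"slide":[2.5,80,1.9],"roll":0,"grip":1},{"slide":[2.5,80,1.9],"roll":0,"grip":1}]'; python3 -c "
from h import *
info();go(.383,.2965,.1294,-36)"
```

```text
time: 16.0
tool_pos: [0.3845, 0.2947, 0.1989]
ee_rot: [-1.574, 0.001, -0.63]
wrist_force: [-0.6, -0.1, -1.8]
width: 0.0298
t 16.0 p [384.5 294.7 198.9] yaw -36.1 down [-0.003 -0.002 -1.   ] F [-0.6 -0.1 -1.8] T [-0.01 -0.03  0.02] w 29.8 q [ 0.54 -0.06  1.53 -0.    1.67  1.17]
slide [-2.2 69.5  0.8] roll -0.1 yaw0 -36.1 t 16.0
```

```bash
python3 -m creep '[{"slide":[-1.5,0,0.8],"roll":0,"grip":1},{"slide":[-1.5,20,0.8],"roll":0,"grip":1},{"slide":[-1.5,40,0.8],"roll":0,"grip":1},{"slide":[-1.5,60,0.8],"roll":0,"grip":1},{"slide":[-1.5,64,0.8],"roll":0,"grip":1},{"slide":[-1.5,64,0.8],"roll":0,"grip":1}]'; python3 -c "
from h import *
info()
a=snapshot('side');crop(a,250,230,110,110,5,'pics/s15.png')"
```

```text
time: 16.5
tool_pos: [0.3839, 0.2974, 0.137]
ee_rot: [-1.572, 0.0, -0.628]
wrist_force: [0.3, 0.1, -1.5]
width: 0.0299
t 16.5 p [383.9 297.4 137. ] yaw -36.0 down [-0.001 -0.    -1.   ] F [ 0.3  0.1 -1.5] T [-0.01 -0.04  0.  ] w 29.9 q [ 0.54 -0.03  1.63 -0.    1.55  1.17]
```

View pics/s15.png

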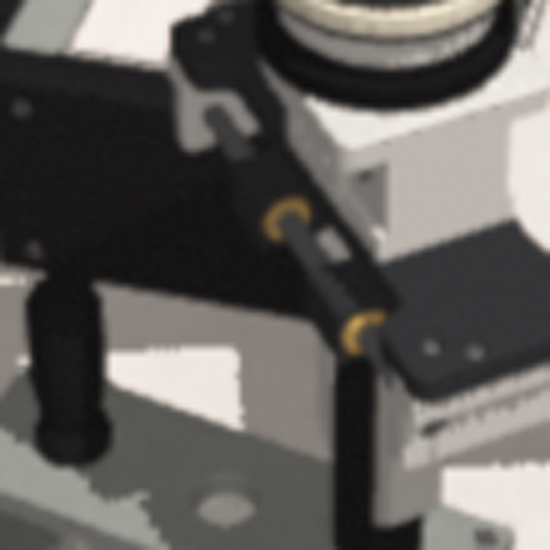

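Lower until the shoulder touches.

```bash
python3 -m creep '[{"slide":[0,3,0],"roll":0,"grip":1},{"slide":[0,6,0],"roll":0,"grip":1},{"slide":[0,8,0],"roll":0,"grip":1},{"slide":[0,8,0],"roll":0,"grip":1}]'; python3 -c "
from h import *
info()"
```

```text
time: 16.88
tool_pos: [0.385, 0.2981, 0.1316]
ee_rot: [-1.567, -0.002, -0.628]
wrist_force: [-1.3, -0.1, 4.4]
width: 0.0299
t 16.88 p [385.  298.1 131.6] yaw -36.0 down [ 0.003  0.002 -1.   ] F [-1.3 -0.1  4.4] T [-0.18  0.24  0.01] w 29.9 q [ 0.54 -0.03  1.64 -0.    1.53  1.17]
```

```bash
python3 -m creep '[{"slide":[0,-1,0],"roll":0,"grip":0.3},{"slide":[0,-1,0],"roll":0,"grip":0},{"slide":[0,-1,0],"roll":0,"grip":0},{"slide":[0,-1,0],"roll":0,"grip":0},{"slide":[0,-1,0],"roll":0,"grip":0},{"slide":[0,-1,0],"roll":0,"grip":0},{"slide":[0,-1,0],"roll":0,"grip":0},{"slide":[0,-30,0],"roll":0,"grip":0},{"slide":[0,-70,0],"roll":0,"grip":0},{"slide":[0,-110,0],"roll":0,"grip":0},{"slide":[0,-120,0],"roll":0,"grip":0},{"slide":[0,-120,0],"roll":0,"grip":0}]'; python3 -c "
from h import *
info()
a=snapshot('side');crop(a,230,200,150,150,4,'pics/s16.png')"
```

```text
time: 17.88
tool_pos: [0.3858, 0.2986, 0.2536]
ee_rot: [-1.562, -0.004, -0.628]
wrist_force: [0.5, 0.3, -0.1]
width: 0.094
t 17.88 p [385.8 298.6 253.6] yaw -36.0 down [ 0.008  0.005 -1.   ] F [ 0.5  0.3 -0.1] T [0.02 0.03 0.04] w 94.0 q [ 0.54 -0.06  1.43 -0.    1.77  1.17]
```

View pics/s16.png

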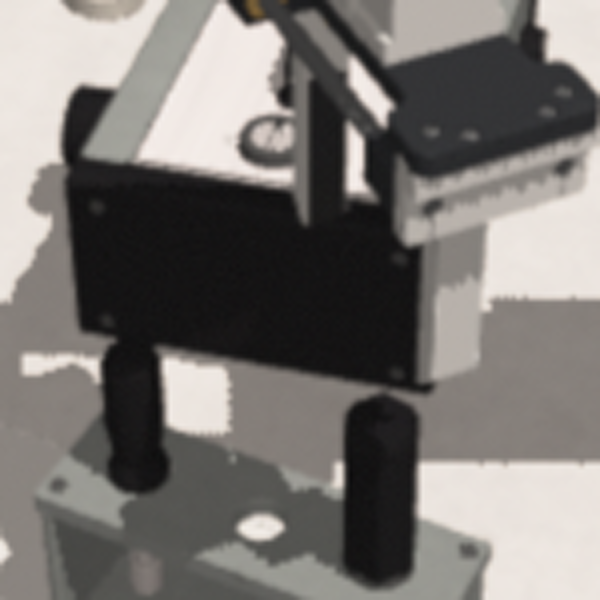

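```bash
python3 -c "
from h import *
np.set_printoptions(precision=3,suppress=True)
for n,p,z in(('dest',(459,217),0),('tubedge',(419,190),.048),('tubc',(404.5,190),.048),('trayTL',(510,195),.02),('trayBL',(496,282),.02),('bluebox BL',(437,137),.03),('bluebox BR',(480,136),.03),('block',(403,140),.02),('arch',(413,297),.02),('archR',(427,308),.02),('extR',(378,251),.115),('extTR',(360,173),.115),('probe',(488,318),0),('probe2',(515,305),0)): print(n,atz('top',p,z))
go(.5765,.0044,.22,13.8)
b=snapshot('top');cv2.imwrite('pics/top17.png',b[:,:,::-1]);crop(b,340,80,210,280,2.8,'pics/t17.png')"
```

```text
dest [ 0.621 -0.375  0.   ]
tubedge [ 0.678 -0.263  0.048]
tubc [ 0.677 -0.227  0.048]
trayTL [ 0.676 -0.5    0.02 ]
trayBL [ 0.455 -0.459  0.02 ]
bluebox BL [ 0.821 -0.314  0.03 ]
bluebox BR [ 0.826 -0.424  0.03 ]
block [ 0.814 -0.229  0.02 ]
arch [ 0.415 -0.251  0.02 ]
archR [ 0.388 -0.286  0.02 ]
extR [ 0.515 -0.151  0.115]
extTR [ 0.7   -0.108  0.115]
probe [ 0.366 -0.443  0.   ]
probe2 [ 0.4   -0.512  0.   ]
slide [ 327.6   30.4 -125. ] roll -49.8 yaw0 -36.0 t 17.93
```

View pics/t17.png

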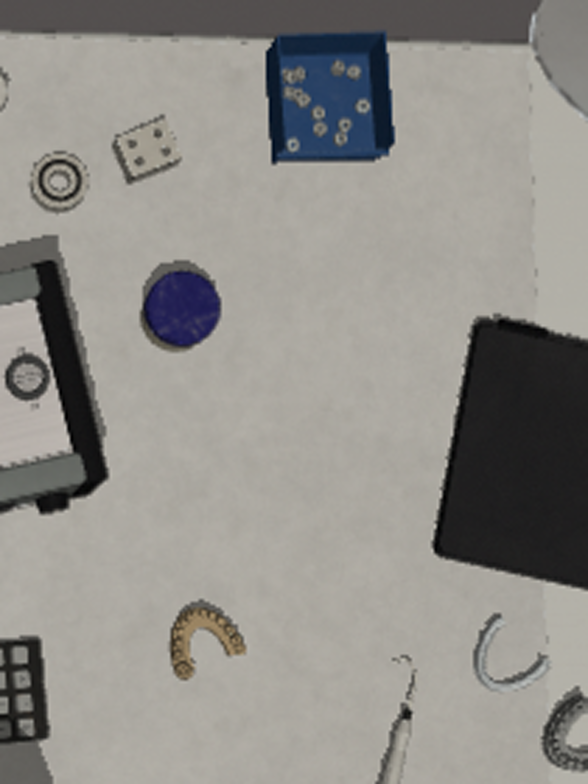

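```bash
python3 -m creep '[{"slide":[37,0,-14],"roll":-6,"grip":0},{"slide":[74,0,-28],"roll":-12,"grip":0},{"slide":[111,0,-42],"roll":-18,"grip":0},{"slide":[148,0,-56],"roll":-24,"grip":0},{"slide":[185,0,-71],"roll":-30,"grip":0},{"slide":[222,0,-85],"roll":-36,"grip":0},{"slide":[260,0,-99],"roll":-42,"grip":0},{"slide":[297,0,-113],"roll":-48,"grip":0},{"slide":[327.5,0,-125],"roll":-50,"grip":0},{"slide":[327.5,20,-125],"roll":-50,"grip":0},{"slide":[327.5,30,-125],"roll":-50,"grip":0},{"slide":[327.5,30,-125],"roll":-50,"grip":0},{"slide":[327.5,30,-125],"roll":-50,"grip":0}]'; python3 -c "
from h import *
info();go(.5765,.0044,.127,13.8)
a=snapshot('side');crop(a,230,110,150,150,4,'pics/s18.png')"
```

```text
time: 19.07
tool_pos: [0.574, 0.0048, 0.2162]
ee_rot: [-1.569, 0.005, 0.246]
wrist_force: [-1.5, -0.4, -0.5]
width: 0.0941
t 19.07 p [574.    4.8 216.2] yaw 14.1 down [-0.006  0.001 -1.   ] F [-1.5 -0.4 -0.5] T [-0.02 -0.1   0.02] w 94.1 q [-0.09  0.14  1.29  0.    1.72 -0.34]
slide [ 2.8 89.2 -1.2] roll 0.3 yaw0 14.1 t 19.07
```

View pics/s18.png

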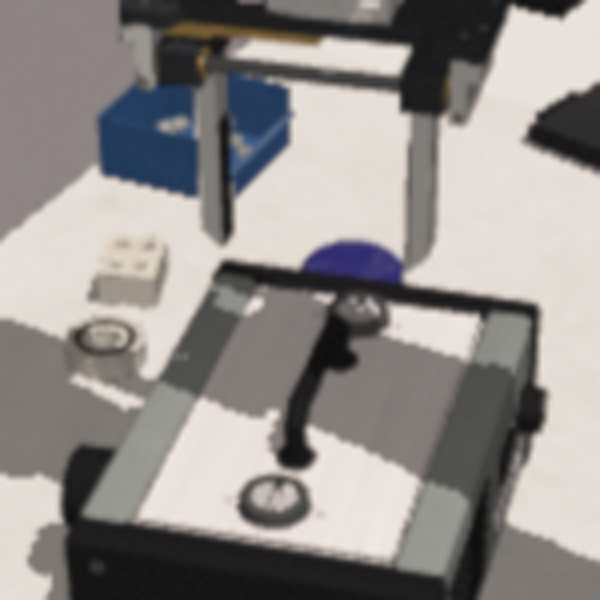

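```bash
python3 -m creep '[{"slide":[2.3,30,-0.8],"roll":0,"grip":0},{"slide":[2.3,60,-0.8],"roll":0,"grip":0},{"slide":[2.3,80,-0.8],"roll":0,"grip":0},{"slide":[2.3,89,-0.8],"roll":0,"grip":0},{"slide":[2.3,89,-0.8],"roll":0,"grip":0},{"slide":[2.3,89,-0.8],"roll":0,"grip":0}]'; python3 -c "
from h import *
info();go(.5765,.0044,.127,13.8)"
```

```text
time: 19.62
tool_pos: [0.5784, 0.0043, 0.1312]
ee_rot: [-1.571, -0.001, 0.246]
wrist_force: [0.3, -0.9, -0.3]
width: 0.0942
t 19.62 p [578.4   4.3 131.2] yaw 14.1 down [ 0.001 -0.    -1.   ] F [ 0.3 -0.9 -0.3] T [-0.01 -0.13 -0.05] w 94.2 q [-0.09  0.17  1.42 -0.    1.54 -0.34]
slide [-1.8  4.2  0.5] roll 0.3 yaw0 14.1 t 19.62
```

```bash
python3 -m creep '[{"slide":[-1.5,4,0.3],"roll":0.3,"grip":0.3},{"slide":[-1.5,4,0.3],"roll":0.3,"grip":0.6},{"slide":[-1.5,4,0.3],"roll":0.3,"grip":0.8},{"slide":[-1.5,4,0.3],"roll":0.3,"grip":0.8},{"slide":[-1.5,4,0.3],"roll":0.3,"grip":0.8},{"slide":[-1.5,4,0.3],"roll":0.3,"grip":0.8},{"slide":[-1.5,4,0.3],"roll":0.3,"grip":0.8},{"slide":[-1.5,4,0.3],"roll":0.3,"grip":0.8},{"slide":[-1.5,4,0.3],"roll":0.3,"grip":0.8},{"slide":[-1.5,4,0.3],"roll":0.3,"grip":1},{"slide":[-1.5,4,0.3],"roll":0.3,"grip":1},{"slide":[-1.5,4,0.3],"roll":0.3,"grip":1},{"slide":[-1.5,4,0.3],"roll":0.3,"grip":1},{"slide":[-1.5,4,0.3],"roll":0.3,"grip":1},{"slide":[-1.5,4,0.3],"roll":0.3,"grip":1},{"slide":[-1.5,4,0.3],"roll":0.3,"grip":1},{"slide":[-1.5,4,0.3],"roll":0.3,"grip":1},{"slide":[-1.5,4,0.3],"roll":0.3,"grip":1}]'; python3 -c "
from h import *
info()
a=snapshot('side');crop(a,230,110,150,150,4,'pics/s19.png')"
```

```text
time: 21.12
tool_pos: [0.5759, 0.0035, 0.1259]
ee_rot: [-1.571, 0.001, 0.239]
wrist_force: [-4.0, -0.7, 1.9]
width: 0.0109
t 21.12 p [575.9   3.5 125.9] yaw 13.7 down [-0.001 -0.    -1.   ] F [-4.  -0.7  1.9] T [-0.15  0.67  0.08] w 10.9 q [-0.09  0.17  1.43 -0.    1.54 -0.33]
```

View pics/s19.png

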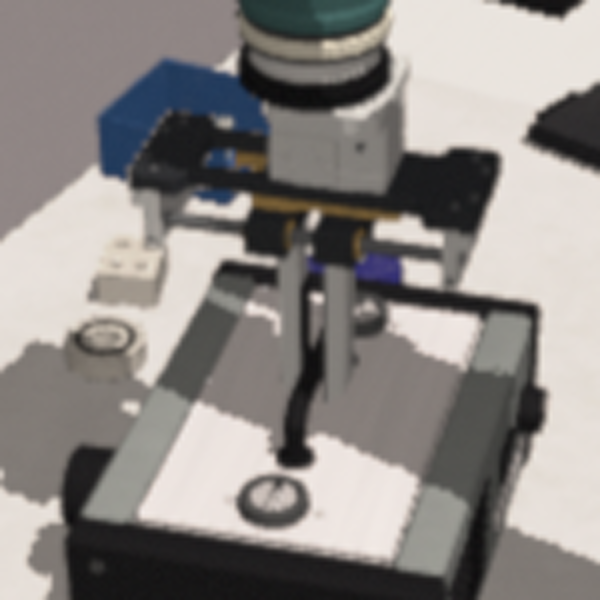

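```bash
python3 -m creep '[{"slide":[0,0,0],"roll":0,"grip":1},{"slide":[0,-3,0],"roll":0,"grip":1},{"slide":[0,-6,0],"roll":0,"grip":1},{"slide":[0,-10,0],"roll":0,"grip":1},{"slide":[0,-14,0],"roll":0,"grip":1},{"slide":[0,-14,0],"roll":0,"grip":1}]'; python3 -c "
from h import *
info()
a=snapshot('side');crop(a,230,110,150,150,4,'pics/s20.png')"
```

```text
time: 21.67
tool_pos: [0.5773, 0.0037, 0.1407]
ee_rot: [-1.571, -0.002, 0.24]
wrist_force: [0.2, 0.5, -5.6]
width: 0.0107
t 21.67 p [577.3   3.7 140.7] yaw 13.7 down [ 0.002 -0.    -1.   ] F [ 0.2  0.5 -5.6] T [ 0.   -0.16  0.05] w 10.7 q [-0.09  0.17  1.41  0.    1.56 -0.33]
```

View pics/s20.png

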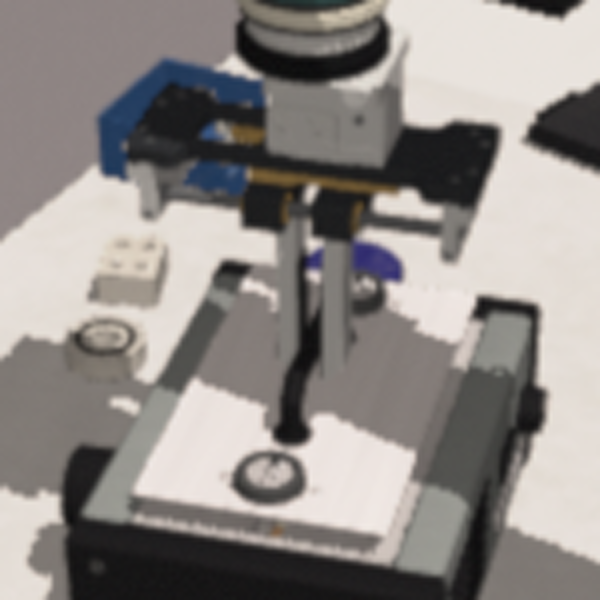

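```bash
python3 -m creep '[{"slide":[0,-6,0],"roll":0,"grip":1},{"slide":[0,-14,0],"roll":0,"grip":1},{"slide":[0,-24,0],"roll":0,"grip":1},{"slide":[0,-36,0],"roll":0,"grip":1},{"slide":[0,-50,0],"roll":0,"grip":1},{"slide":[0,-62,0],"roll":0,"grip":1},{"slide":[0,-70,0],"roll":0,"grip":1},{"slide":[0,-70,0],"roll":0,"grip":1},{"slide":[0,-70,0],"roll":0,"grip":1}]'; python3 -c "
from h import *
info();go(.565,-.36,.21,-90)
a=snapshot('side');crop(a,200,80,200,180,3.3,'pics/s21.png')"
```

```text
time: 22.47
tool_pos: [0.5769, 0.0036, 0.2109]
ee_rot: [-1.571, -0.002, 0.24]
wrist_force: [-0.1, 0.1, -5.5]
width: 0.0115
t 22.47 p [576.9   3.6 210.9] yaw 13.7 down [ 0.002 -0.    -1.   ] F [-0.1  0.1 -5.5] T [-0.05 -0.1   0.01] w 11.5 q [-0.09  0.15  1.3  -0.    1.7  -0.33]
slide [ -97.9    1.  -350.4] roll 103.7 yaw0 13.7 t 22.47
```

View pics/s21.png

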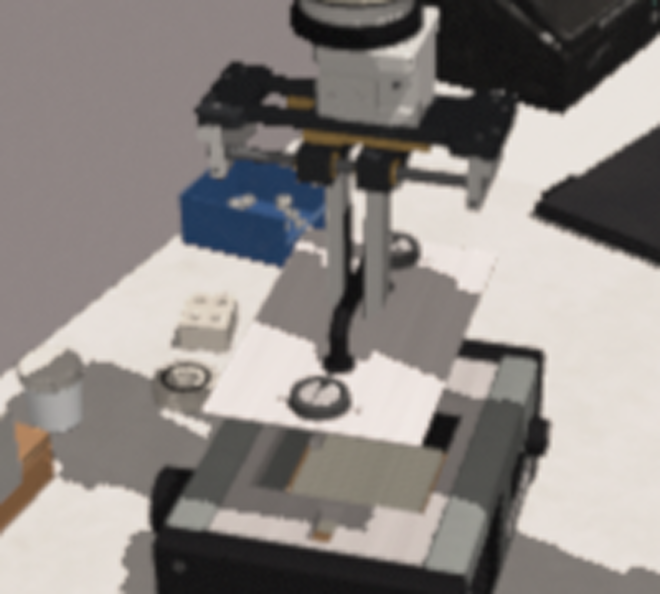

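```bash
python3 -m creep '[{"slide":[-2,0,-6],"roll":2,"grip":1},{"slide":[-5,0,-18],"roll":6,"grip":1},{"slide":[-10,0,-35],"roll":11,"grip":1},{"slide":[-15,0,-55],"roll":17,"grip":1},{"slide":[-21,0,-75],"roll":23,"grip":1},{"slide":[-27,0,-96],"roll":29,"grip":1},{"slide":[-33,0,-117],"roll":35,"grip":1},{"slide":[-39,0,-138],"roll":41,"grip":1},{"slide":[-45,0,-159],"roll":47,"grip":1},{"slide":[-51,0,-180],"roll":53,"grip":1},{"slide":[-57,0,-201],"roll":59,"grip":1},{"slide":[-62,0,-222],"roll":65,"grip":1},{"slide":[-68,0,-243],"roll":71,"grip":1},{"slide":[-74,0,-264],"roll":77,"grip":1},{"slide":[-80,0,-285],"roll":83,"grip":1},{"slide":[-85,0,-305],"roll":89,"grip":1},{"slide":[-90,0,-323],"roll":95,"grip":1},{"slide":[-94,0,-337],"roll":100,"grip":1},{"slide":[-97,0,-346],"roll":103,"grip":1},{"slide":[-98,0,-350],"roll":104,"grip":1}]'; python3 -c "
from h import *
info()"; python3 -m creep '[{"slide":[0,0,0],"roll":0,"grip":1},{"slide":[0,0,0],"roll":0,"grip":1},{"slide":[0,0,0],"roll":0,"grip":1}]'; python3 -c "
from h import *
info();go(.565,-.36,.038,-90)
b=snapshot('top');cv2.imwrite('pics/top22.png',b[:,:,::-1]);a=snapshot('side');crop(a,260,40,200,180,3.3,'pics/s22.png')"
```

```text
time: 24.18
tool_pos: [0.5631, -0.3616, 0.2078]
ee_rot: [-1.574, 0.001, -1.581]
wrist_force: [1.4, 0.0, -7.1]
width: 0.011
t 24.18 p [ 563.1 -361.6  207.8] yaw -90.6 down [-0.003  0.001 -1.   ] F [ 1.4  0.  -7.1] T [0.02 0.   0.  ] w 11.0 q [-0.65  0.36  1.04 -0.    1.74  0.93]
time: 24.43
tool_pos: [0.5644, -0.3588, 0.2096]
ee_rot: [-1.571, 0.001, -1.574]
wrist_force: [-0.4, -0.7, -6.4]
width: 0.0112
t 24.43 p [ 564.4 -358.8  209.6] yaw -90.2 down [-0.     0.001 -1.   ] F [-0.4 -0.7 -6.4] T [0.02 0.01 0.01] w 11.2 q [-0.65  0.36  1.04  0.    1.75  0.92]
slide [  1.4 171.6   0.7] roll -0.2 yaw0 -90.2 t 24.43
```

View pics/top22.png

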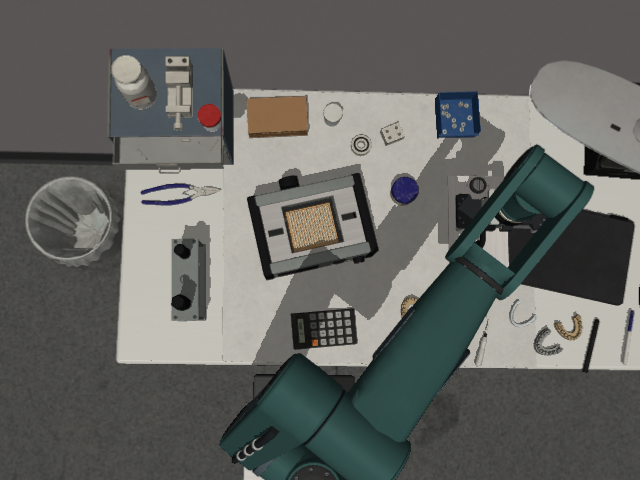

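View pics/s22.png

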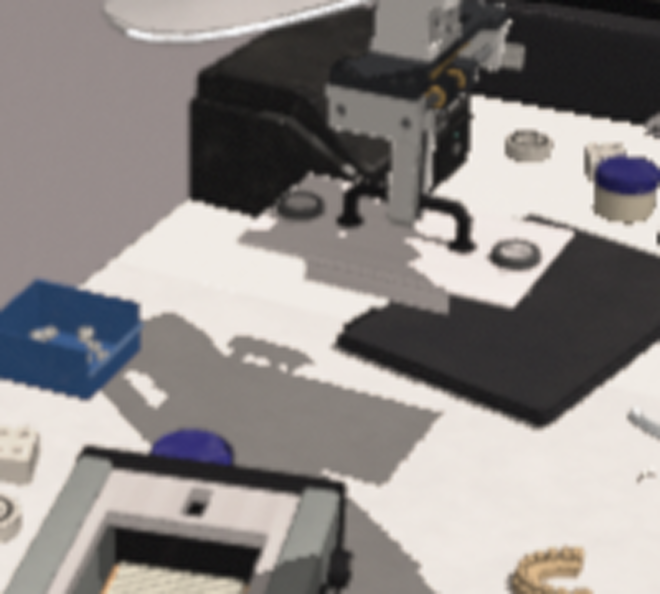

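```bash
python3 -m creep '[{"slide":[1,5,0.5],"roll":0,"grip":1},{"slide":[1,15,0.5],"roll":0,"grip":1},{"slide":[1,30,0.5],"roll":0,"grip":1},{"slide":[1,47,0.5],"roll":0,"grip":1},{"slide":[1,64,0.5],"roll":0,"grip":1},{"slide":[1,81,0.5],"roll":0,"grip":1},{"slide":[1,98,0.5],"roll":0,"grip":1},{"slide":[1,114,0.5],"roll":0,"grip":1},{"slide":[1,128,0.5],"roll":0,"grip":1},{"slide":[1,140,0.5],"roll":0,"grip":1},{"slide":[1,150,0.5],"roll":0,"grip":1},{"slide":[1,156,0.5],"roll":0,"grip":1},{"slide":[1,160,0.5],"roll":0,"grip":1},{"slide":[1,160,0.5],"roll":0,"grip":1},{"slide":[1,160,0.5],"roll":0,"grip":1}]'; python3 -c "
from h import *
info();go(.565,-.36,.038,-90)
b=snapshot('top');cv2.imwrite('pics/top23.png',b[:,:,::-1]);a=snapshot('side');crop(a,260,40,200,180,3.3,'pics/s23.png')"
```

```text
time: 25.78
tool_pos: [0.5652, -0.3609, 0.0505]
ee_rot: [-1.57, -0.001, -1.576]
wrist_force: [0.0, 0.3, -6.7]
width: 0.0113
t 25.78 p [ 565.2 -360.9   50.5] yaw -90.3 down [ 0.001 -0.001 -1.   ] F [ 0.   0.3 -6.7] T [ 0.06  0.01 -0.01] w 11.3 q [-0.65  0.42  1.27 -0.    1.45  0.92]
slide [-0.9 12.5 -0.2] roll -0.3 yaw0 -90.3 t 25.78
```

View pics/s23.png

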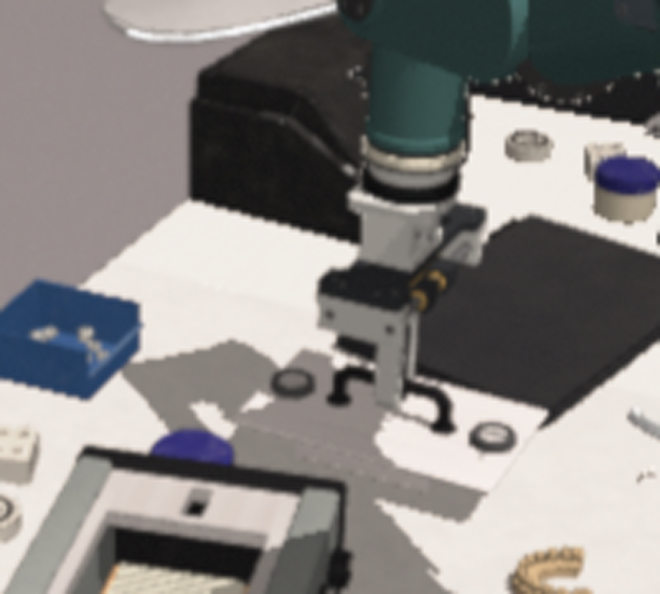

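```bash
python3 -c "
from h import *
crop('pics/top23.png',380,120,160,180,3.3,'pics/t23.png')"
```

```text
(no output)
```

View pics/t23.png

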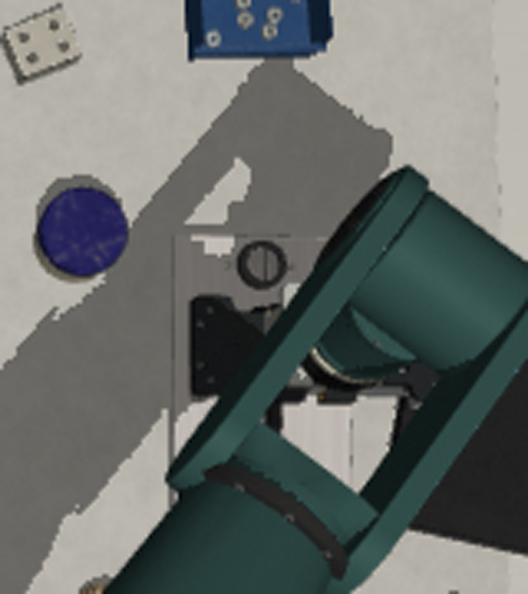

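```bash
python3 -m creep '[{"slide":[0,3,0],"roll":0,"grip":1},{"slide":[0,6,0],"roll":0,"grip":1},{"slide":[0,9,0],"roll":0,"grip":1},{"slide":[0,11,0],"roll":0,"grip":1},{"slide":[0,12.5,0],"roll":0,"grip":1},{"slide":[0,12.5,0],"roll":0,"grip":1},{"slide":[0,12.5,0],"roll":0,"grip":1}]'; python3 -c "
from h import *
info()"
```

```text
time: 26.47
tool_pos: [0.5647, -0.3606, 0.0379]
ee_rot: [-1.571, -0.0, -1.576]
wrist_force: [-1.9, 0.7, -2.6]
width: 0.0111
t 26.47 p [ 564.7 -360.6   37.9] yaw -90.3 down [-0. -0. -1.] F [-1.9  0.7 -2.6] T [ 0.3   0.38 -0.  ] w 11.1 q [-0.65  0.43  1.28 -0.    1.43  0.92]
```

```bash
python3 -m creep '[{"slide":[0,1,0],"roll":0,"grip":1},{"slide":[0,2,0],"roll":0,"grip":1},{"slide":[0,2,0],"roll":0,"grip":1},{"slide":[0,2,0],"roll":0,"grip":1}]'; python3 -c "
from h import *
info()"
```

```text
time: 26.8
tool_pos: [0.5648, -0.3606, 0.0378]
ee_rot: [-1.57, -0.001, -1.576]
wrist_force: [-5.3, 3.1, 4.5]
width: 0.0111
t 26.8 p [ 564.8 -360.6   37.8] yaw -90.3 down [ 0.    -0.001 -1.   ] F [-5.3  3.1  4.5] T [0.63 0.86 0.02] w 11.1 q [-0.65  0.43  1.29 -0.    1.42  0.92]
```

Fully resting. Release and retreat straight up.

```bash
python3 -m creep '[{"slide":[0,-1,0],"roll":0,"grip":0.85},{"slide":[0,-1,0],"roll":0,"grip":0.6},{"slide":[0,-1,0],"roll":0,"grip":0.5},{"slide":[0,-1,0],"roll":0,"grip":0.5},{"slide":[0,-1,0],"roll":0,"grip":0.5},{"slide":[0,-1,0],"roll":0,"grip":0.5},{"slide":[0,-1,0],"roll":0,"grip":0.5},{"slide":[0,-15,0],"roll":0,"grip":0.5},{"slide":[0,-40,0],"roll":0,"grip":0.5},{"slide":[0,-80,0],"roll":0,"grip":0.5},{"slide":[0,-120,0],"roll":0,"grip":0.5},{"slide":[0,-160,0],"roll":0,"grip":0.5},{"slide":[0,-180,0],"roll":0,"grip":0.5},{"slide":[0,-180,0],"roll":0,"grip":0.5}]'; python3 -c "
from h import *
info();go(.35,-.2,.28,-90)
a=snapshot('side');crop(a,260,40,200,180,3.3,'pics/s24.png')"
```

```text
time: 27.97
tool_pos: [0.5672, -0.3623, 0.224]
ee_rot: [-1.559, -0.009, -1.576]
wrist_force: [0.0, -0.2, 1.2]
width: 0.0468
t 27.97 p [ 567.2 -362.3  224. ] yaw -90.3 down [ 0.011 -0.009 -1.   ] F [ 0.  -0.2  1.2] T [-0.    0.06 -0.03] w 46.8 q [-0.65  0.35  1.02  0.    1.76  0.92]
slide [-160.8  -59.9 -217.3] roll -0.3 yaw0 -90.3 t 27.97
```

View pics/s24.png

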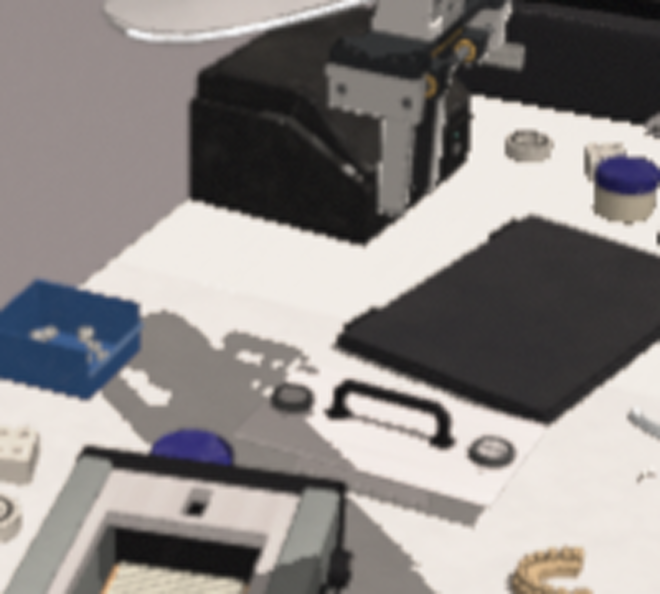

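```bash
python3 -m creep '[{"slide":[0,-60,-20],"roll":0,"grip":0.5},{"slide":[-20,-60,-55],"roll":0,"grip":0.5},{"slide":[-45,-60,-90],"roll":0,"grip":0.5},{"slide":[-70,-60,-125],"roll":0,"grip":0.5},{"slide":[-95,-60,-160],"roll":0,"grip":0.5},{"slide":[-120,-60,-190],"roll":0,"grip":0.5},{"slide":[-140,-60,-217],"roll":0,"grip":0.5},{"slide":[-140,-60,-217],"roll":0,"grip":0.5},{"slide":[-140,-60,-217],"roll":0,"grip":0.5}]'; python3 -c "
from h import *
info()
b=snapshot('top');cv2.imwrite('pics/top25.png',b[:,:,::-1]);a=snapshot('side');cv2.imwrite('pics/side25.png',a[:,:,::-1])"
```

```text
time: 28.77
tool_pos: [0.347, -0.2183, 0.2739]
ee_rot: [-1.572, 0.001, -1.575]
wrist_force: [-0.4, -1.2, 0.4]
width: 0.0468
t 28.77 p [ 347.  -218.3  273.9] yaw -90.3 down [-0.001  0.001 -1.   ] F [-0.4 -1.2  0.4] T [ 0.04 -0.05  0.05] w 46.8 q [-0.7  -0.23  1.53 -0.    1.84  0.88]
```

View pics/top25.png

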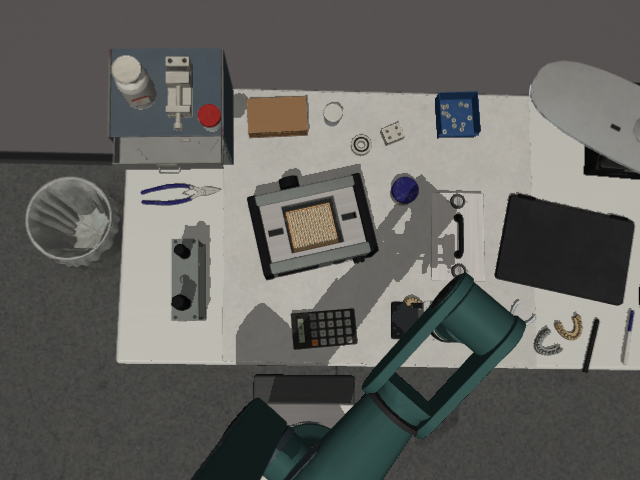

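View pics/side25.png

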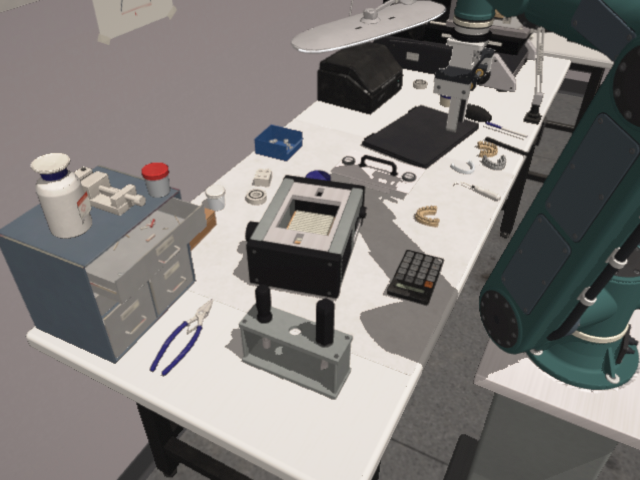

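The top view shows the panel at (458,235) between the tub, still at (404,190), and the black tray. The side view shows it flat with its handle up, the screwdriver upright in the rack at (325,320), and the other things where they were.

```bash
python3 -c "
from bench import ticket
print(ticket.close_job())"
```

```text
the job is handed in; nothing more can be done
None
```

The panel is off and lies flat on the bench to the right of the extractor, handle up. The job was handed in at about 29 s, well inside the 72 s limit.

- **Fasteners:** I turned both anticlockwise to their stops with the flat-blade screwdriver. In both camera views both slots then lay along the panel's y within a few degrees. The first try at the left slot missed; the blade rested on the head, so I lifted it, shifted it and seated it. Torque at the stop was clear on the right (0.58 N m) but weaker on the left (0.35 N m). The left slot's angle no longer changed with further turning.
- **Screwdriver:** It is back upright in its original hole, resting on its shoulder. It had slipped about 2 mm in the grip, which did no harm.
- **Panel:** It lifted out without catching, at about 5 N. I set it down gently at about (0.565, −0.36) m before opening the gripper.
- **Last checks:** The final pictures show about 36 mm between the panel and the black tray. The putty tub is clear and in place, and so are the other things on the bench. The nearest arch model was partly hidden from the top camera but looked unmoved from the side. The arm was clear of everything.
- **Disagreement:** The side camera read the fasteners about 7 mm away from the top camera. The robot's own positions agreed with the top camera, so I relied on that.

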